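# Set the wafer stage to its line with the backlash taken up, then lock it

### The arm

A 7-joint arm with a two-finger parallel gripper is mounted at the origin on the work surface. World frame = base frame: x ahead of the robot, y to its left, z up, the work surface at z = 0. Lengths are in m, angles in rad, forces in N, time in s.
With the tool pointing down it reaches from about 0.35 to 0.9 m from the base axis. Payload 19.9 kg.
Tool frame: the origin (TCP) lies midway between the tips of the shut fingers; the grasp point (between the pads) lies manip.grip_depth behind it (manip.grip_depth is the distance from the TCP to the grasp point, in m); y points along the fingers, x is the direction in which the jaws open and shut, and the axes are right-handed (so a half turn about y gives the same grasp; the last joint's range is limited). The gripper opens to 94 mm and grips with 3 to 60 N. Pads are 16 mm wide; open, the fingers measure 119 mm over their backs; the gripper's body (75 mm by 177 mm) begins 78 mm behind the grasp point.
Start: joints at [-0.042, 0.417, -0.01, 1.614, 0.005, 1.111, -0.053], TCP at [0.625, 0, 0.205] pointing down, gripper open.
Joint ranges: [-2.81, 2.81], [-0.39, 2.02], [-1.27, 1.25], [0.06, 2.57], [-1.19, 4.33], [0.19, 2], [-2.82, 2.82]. Speed limits (rad/s): [1.89, 1.89, 2.39, 2.39, 3.01, 3.01, 3.01].

### API

Orientations are given as a unit quaternion [x, y, z, w].
In Python, from rig import manip, imaging gives the robot as it stands.
- The arm moves only by the tool drive_tool, never from a script. Its argument "targets" is a list of rows, each an object with "offset": the shift along the tool's x, y, z each as a share of 0.4 m, from -1 to 1, a list of three; "twist": the turn, a rotation vector about the tool's x, y, z each as a share of 2 pi rad, from -1 to 1, a list of three. A call has exactly 10 rows; each row is the pose to reach, as a shift and turn from the pose commanded when the call began, along the tool's axes at that moment, turning the shorter way round; what a row does not reach only later rows make up. A row lasts 1/8 s, in which the tool goes at most 62.5 mm and 10.7 degrees, less where a joint would pass 70% of its speed; a pose out of reach is approached as far as the arm can. A call with a number of a shift or a turn outside -1 to 1 is refused whole. A call with a gripper value outside its range is refused whole. "grip" is the closure, from -1 (fully open) to 1 (shut), so that 0 is half open, set as the call begins (left out, the last holds). The fingers move at their own pace and stop on an object; "force" is the grip in N (left out, the last holds). Time passes only in rows, so rows that repeat a pose let the fingers close, or fill a call up. It gives the time, the measured TCP pose, the force and the opening at its end, in the units of the state.
- manip.state(): the state, without advancing time (a new reading comes with each control period).
- imaging.grab_frame(name): name is "scene" or "side" or "wrist"; returns a dict with "pixels" (400x640x3 uint8, blue, green, red), "K" (3x3 intrinsics, pixels), "R" (3x3) and "t" (3): a world point X has camera coordinates R X + t. Camera axes: x right, y down, z forward; pixel columns grow to the right and rows downward; lengths in m; the calibration is good to about 2 mm. A picture is of the moment at which its call begins. There is no depth.
- manip.close_job(): hands the job in, once; it reports no verdict.
The state is a dict: "t": time; "joint_pos": joint angles; "dq": joint speeds; "joint_efforts": joint torques, N m; "ee_pos": TCP position; "tool_rot": TCP orientation; "force": force on the tool from outside, world axes, zero at the start; "moment": the same for the moment, N m; "grip_width": finger opening in m.
Only numpy, scipy, OpenCV 4.12 (cv2) and the standard library are available. Lean on these libraries where they do the work, as an engineer would, in place of code of your own. Each camera call takes 0.05 s, during which the arm holds its last target.

### The job

The wafer stage has been left past its red line: using the yellow crank on the handwheel, wind it back counter-clockwise until its pointer is well past the line on the other side (10 mm or more), then bring it forward clockwise so the slack in the drive is taken up, and stop with the dial's red mark on its index and the pointer on the red line. Then swing the blue lock lever counter-clockwise until you feel it bite, pull its knob about 18 mm further against the resistance to clamp the stage (24 mm would over-tighten it), without disturbing the setting, and let go. Grip crank and lever with a moderate 15 to 20 N, no more, and leave everything else on the bench alone.

Things in the scene. Friction and masses are not known exactly. Their poses are not given: they have to be found in the camera images.
- stage: grey bed of the wafer stage, fixed to the bench: 280 x 420 x 30 mm, covering x -160..120 and y -210..210 mm of its own frame. Origin on the bench below the middle of the carriage's travel; x points away from the robot, across the slide; y along the slide, to the robot's left when the stage is square. Above it stand only the carriage (to 62 mm), the wheel and the lever, with two low end blocks and a scale bar (to 54 mm).
- pointer (a point): tip of the black pointer on the carriage (aluminium block with dark round chuck and wafer) that slides along the stage's y; 50 mm above the bench, at the far edge of the bed. Ends of travel: 40 mm on the -y side and 65 mm on the +y side of the red line; it starts 19 to 42 mm on the +y side.
- red_line (a point): red line of the scale on the far edge of the bed, at the height of the pointer; the pointer tip coincides with it when the stage is set
- wheel_axis (a point): centre of the handwheel's top face, 68 mm above the bench; the wheel is a black disc 100 mm across on an upright shaft, 100 mm on the robot's side of the bed's centre line. Clockwise seen from above moves the carriage to the stage's +y, 40 mm per turn. The drive has 0.8 rad of lost motion: after a reversal the wheel turns almost freely (under 1 N at the crank) before it picks the carriage up, then takes about 6 N. Nothing springs back when it is released.
- dial_zero (a point): red zero mark at the rim of the handwheel's top face, 50 mm from the axis, opposite the crank; turns with the wheel
- dial_index (a point): the point at the wheel's rim beside the fixed index (small post with a red line, on the stage's -y side of the wheel, its top level with the wheel's face). The zero mark coincides with it when the dial is set. On every full turn it comes by again; only when the wheel was last turned clockwise do dial and pointer come right together.
- crank_grip (a point): middle (21 mm below the top) of the upright yellow crank on the handwheel: a cylinder 18 mm across and 42 mm tall, 45 mm from the wheel's axis, from 71 to 113 mm above the bench, free to spin about its own upright axis, so it can be pinched from above and led round a circle without turning the gripper
- lock_axis (a point): point on the upright pivot axis of the blue lock lever, at the height of lock_grip (79 mm above the bench)
- lock_grip (a point): middle of the upright blue knob at the lever's end: a cylinder 16 mm across, from 57 to 100 mm above the bench, 68 mm from the pivot, on the robot's side of it.
- clamp_pin_top (a point): top of a red pin, 10 mm across, standing 10 mm out of the lever's hub on its pivot axis, 70 mm above the bench; while the clamp tightens it sinks 1.5 mm for each 10 mm that the lever knob travels beyond the bite, too little to set the lever by
- handwheel: the handwheel with its crank; origin on its axis 46 mm above the bench, z up; the crank lies along its +y, the red zero mark along its -y
- lock_lever: the lock lever with its knob; origin on its pivot 48 mm above the bench, z up, knob along its -x. Loose, it turns with 2 N at the knob and stays put. It locks counter-clockwise seen from above (knob to the stage's -y): at a place that differs each time (0.05 to 0.75 rad past the stage's -x direction; it starts 0.25 to 1.2 rad short of there) it bites, then yields at 9 to 11 N; the clamp tightens by how far it is pulled on from the bite
- loupe: small black eye loupe, 32 mm across, 26 mm tall, standing on the stage's near right corner; a bystander; origin at the centre of its underside
- solvent: brown glass bottle, 68 mm across, 150 mm tall; a bystander; origin at the centre of its underside
- wafer_jar: white round flat wafer jar, 112 mm across, 45 mm tall; a bystander; origin at the centre of its underside
- beaker: clear open beaker, 66 mm across, 70 mm tall; a bystander; origin at the centre of its underside
- tweezers: steel tweezers with black grip, 110 mm long, lying flat; a bystander; origin at the centre of its underside
- driver: screwdriver with grey handle, 150 mm long, lying flat; a bystander; origin at the centre of its underside
- cassette: blue slotted wafer cassette, 100 x 120 x 50 mm; a bystander; origin at the centre of its underside

How it is judged:
On the way, in this order (a step that is already met when the one before it is completed fails the run):
1. the carriage is wound back past the red line, its pointer at least 6 mm on the stage's -y side (y of pointer in the frame of stage below -0.006 m), for 0.05 s.
2. pointer on the red line (1.5 mm) and dial mark on the index (6 mm) together, the clamp not yet tightened (distance between pointer and red_line below 0.0015 m and distance between dial_zero and dial_index below 0.006 m and distance of clamp_pin_top from where it was at the start of the episode below 0.001 m), for 0.3 s.
3. the clamp is tightened, its pin drawn down at least 1.5 mm (lever about 10 mm past the bite), the setting undisturbed (distance between pointer and red_line below 0.0015 m and distance between dial_zero and dial_index below 0.006 m and distance of clamp_pin_top from where it was at the start of the episode above 0.0015 m), for 0.1 s.
At the end, for the whole second after the job is handed in: Pointer within 1.5 mm of the red line, dial zero mark within 6 mm of its index, clamp pin drawn down by 1.5 to 3.5 mm, all at rest and let go (all of step 3 and distance of clamp_pin_top from where it was at the start of the episode below 0.0035 m and linear speed of handwheel below 0.01 m/s); the robot touches nothing.
It fails at once if more than 60 N on the handwheel with its crank, squeeze and push added up (contact force between any of the fingers, the arm and handwheel above 60 N).
It fails at once if more than 60 N on the lock lever, squeeze and push added up (contact force between any of the fingers, the arm and lock_lever above 60 N).
It fails at once if the clamp over-tightened: its pin drawn down more than 3.5 mm (lever about 24 mm past the bite) (distance of clamp_pin_top from where it was at the start of the episode above 0.0035 m).
It fails at once if a bystander moved more than 30 mm (distance of any of solvent, wafer_jar, beaker, tweezers, driver, cassette, loupe from where it was at the start of the episode above 0.03 m).
It also fails if it takes over 72 s, if anything falls off the work surface, if the arm or the gripper's body presses on something with over 40 N, if the wrist force passes 120 N, or if a joint passes its speed limit or range.

## Working session

There is one attempt and no reset: what is moved stays moved. The work goes in short steps, Python scripts to look and compute and a tool call to move; the robot and the scene stay as the last step left them, time stands still between calls to the robot, and variables do not carry over. Pictures are saved under pics/ and viewed, and the job is handed in when it is done.

Besides the shell and the picture viewer there is one more tool, called after "Call:" as name(argument=value, ...) on one line, values as JSON. drive_tool: Moves the arm, as the interface text tells. Its arguments: {"type":"object","properties":{"targets":{"type":"array","items":{"type":"object","properties":{"offset":{"type":"array","items":{"type":"number"}},"twist":{"type":"array","items":{"type":"number"}}}}},"grip":{"type":"number"},"force":{"type":"number"}},"required":["targets"]}

```bash
ls; mkdir -p pics; python3 - <<'E'
from rig import manip, imaging
import cv2, numpy as np
s=manip.state(); print(s); print(manip.grip_depth)
for n in ["scene","side","wrist"]:
    f=imaging.grab_frame(n); cv2.imwrite(f"pics/{n}0.png",f["pixels"]); np.savez(f"pics/{n}0.npz",**f); print(n,f["K"].tolist(),f["R"].tolist(),f["t"].tolist())
E
```

```text
pics
{'t': 0.0, 'joint_pos': array([-0.04152692,  0.41799839, -0.01028421,  1.61420287,  0.00468306,
        1.11069716, -0.05298628]), 'dq': array([ 9.92076348e-04, -1.48189368e-03,  8.04945820e-05,  2.07885014e-03,
       -2.57694017e-04,  2.72111521e-03,  1.83130862e-04]), 'joint_efforts': array([ 3.52895018e-03, -8.51262331e+01,  6.40313700e-01, -4.25991547e+01,
       -4.87577857e-02,  1.87510403e-02,  1.73272206e-04]), 'ee_pos': array([ 6.24602896e-01, -3.38803325e-06,  2.04798074e-01]), 'tool_rot': array([ 7.07137267e-01, -4.43612109e-04, -4.60796566e-04, -7.07076005e-01]), 'force': array([-1.03851309, -0.28192803, -0.22322542]), 'moment': array([-0.0063888 , -0.04565264, -0.00067577]), 'grip_width': 0.09412314165824337}
0.0188
scene [[399.7539405208211, 0.0, 319.1040893955848], [0.0, 399.7539405208211, 203.7821128539721], [0.0, 0.0, 1.0]] [[-0.8132728247769215, 0.5818446794611178, 0.006639387182211738], [0.37472325567921017, 0.5324301011760056, -0.759012957079707], [-0.4451626603080491, -0.6147966788658646, -0.6510416649669688]] [0.48855984356265986, -0.15006028929399284, 1.4449938846540322]
side [[425.1482323970229, 0.0, 317.74454616082863], [0.0, 425.1482323970229, 193.33497008066544], [0.0, 0.0, 1.0]] [[0.7739597177681379, -0.6331503254246075, -0.010345080327284772], [-0.33794439633871953, -0.39917536323385544, -0.8523218959820156], [0.5355183846102044, 0.6631588759881251, -0.5229152559857515]] [-0.4565628396588596, 0.2597963911353053, 1.0227220488535602]
wrist [[294.25614870997924, 0.0, 318.10066922179385], [0.0, 294.25614870997924, 203.40100547691364], [0.0, 0.0, 1.0]] [[0.9999996741357303, -0.0004886305132489271, -0.0006426263741033713], [-0.0002842715448258442, -0.9581698934806056, 0.2861998854246035], [-0.0007555912413293063, -0.2861996094818945, -0.9581697201510226]] [-0.6237831886604996, -0.02949225739373697, 0.39340530047346833]
```

View pics/scene0.png

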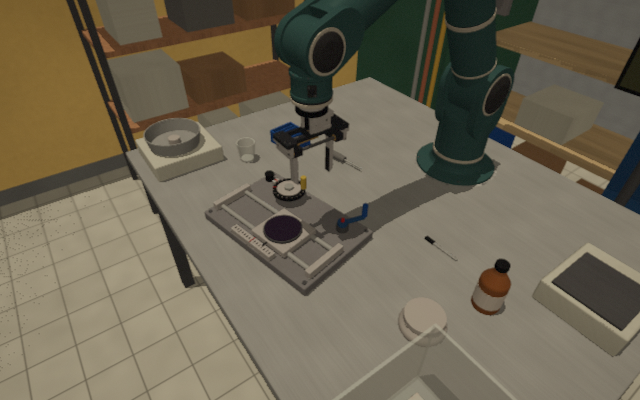

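View pics/side0.png

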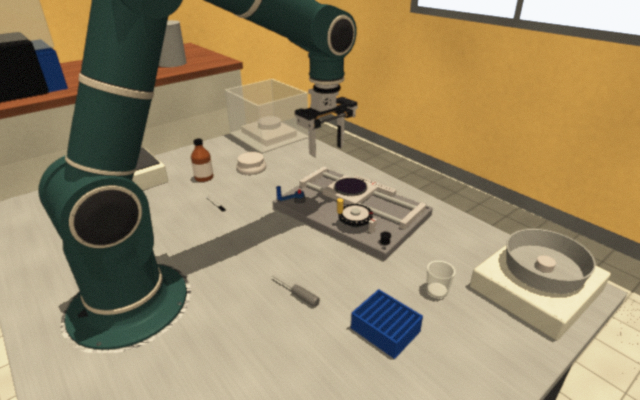

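View pics/wrist0.png

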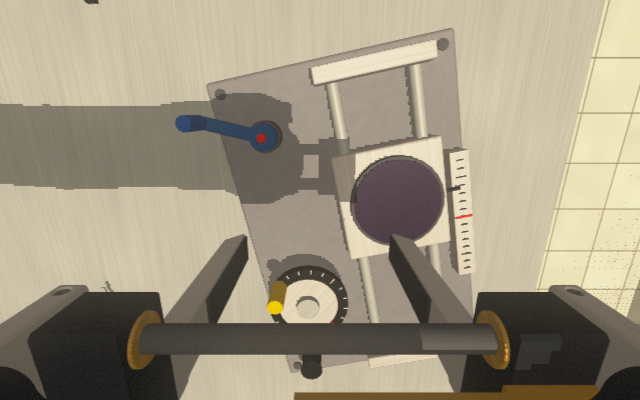

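```bash
cat > h.py <<'E'
import numpy as np, cv2
def ray(f,u,v,z):
    K,R,t=np.array(f["K"]),np.array(f["R"]),np.array(f["t"])
    d=R.T@np.linalg.inv(K)@np.array([u,v,1.]); C=-R.T@t
    return C+d*(z-C[2])/d[2]
def proj(f,X):
    p=np.array(f["K"])@(np.array(f["R"])@np.array(X)+np.array(f["t"])); return p[:2]/p[2]
def blobs(f,lo,hi,mn=8):
    hsv=cv2.cvtColor(f["pixels"],cv2.COLOR_BGR2HSV)
    m=cv2.inRange(hsv,np.array(lo),np.array(hi))
    n,l,s,c=cv2.connectedComponentsWithStats(m)
    return [(s[i].tolist(),c[i].round(1).tolist()) for i in range(1,n) if s[i][4]>=mn],m
def crop(f,x0,y0,x1,y1,k,name):
    cv2.imwrite(name,cv2.resize(f["pixels"][y0:y1,x0:x1],None,fx=k,fy=k,interpolation=cv2.INTER_CUBIC))
E
python3 - <<'E'
from h import *
f=dict(np.load("pics/wrist0.npz"))
print(-f["R"].T@f["t"])
crop(f,170,20,480,400,2,"pics/w0c.png")
hsv=cv2.cvtColor(f["pixels"],cv2.COLOR_BGR2HSV)
for n,lo,hi in [("red",(0,120,90),(8,255,255)),("red2",(172,120,90),(180,255,255)),("yel",(20,150,80),(35,255,255)),("blue",(100,120,40),(125,255,255))]:
    print(n,blobs(f,lo,hi)[0])
E
```

```text
[0.62407186 0.08402905 0.38498887]
red [([257, 134, 10, 9, 72], [261.1, 137.8]), ([455, 214, 18, 5, 37], [463.3, 216.2]), ([330, 321, 4, 3, 9], [331.7, 322.1])]
red2 []
yel [([267, 281, 20, 34, 466], [276.5, 297.6])]
blue [([176, 116, 15, 16, 179], [182.9, 123.2]), ([258, 146, 6, 4, 9], [260.3, 148.1])]
```

View pics/w0c.png

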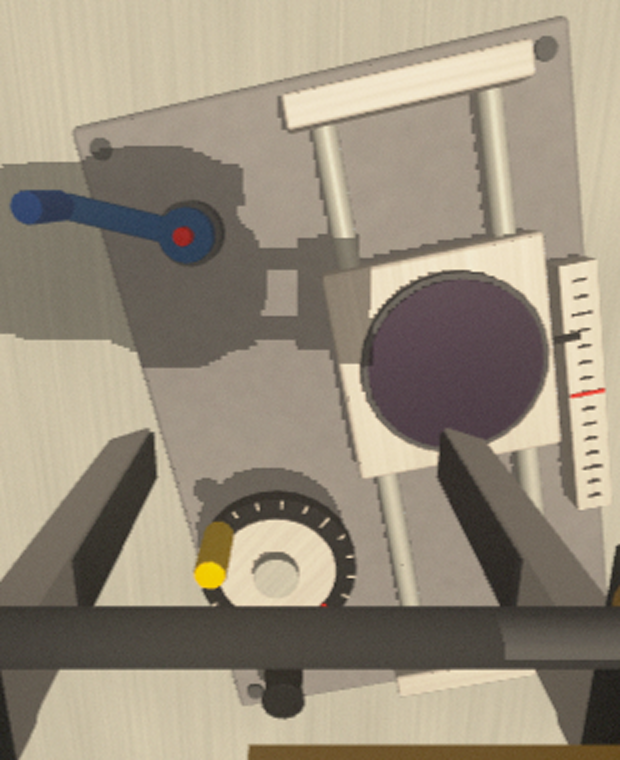

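Call:
drive_tool(targets=[{"offset": [0,-0.02,-0.05],"twist": [0,0,0]},{"offset": [0,-0.04,-0.1],"twist": [0,0,0]},{"offset": [0,-0.06,-0.15],"twist": [0,0,0]},{"offset": [0,-0.07,-0.2],"twist": [0,0,0]},{"offset": [0,-0.075,-0.24],"twist": [0,0,0]},{"offset": [0,-0.075,-0.25],"twist": [0,0,0]},{"offset": [0,-0.075,-0.25],"twist": [0,0,0]},{"offset": [0,-0.075,-0.25],"twist": [0,0,0]},{"offset": [0,-0.075,-0.25],"twist": [0,0,0]},{"offset": [0,-0.075,-0.25],"twist": [0,0,0]}], grip=-1, force=18)

```text
t: 1.4
ee_pos: [0.625, -0.0996, 0.2354]
tool_rot: [-0.707, -0.0, 0.0, 0.707]
force: [0.5, 0.7, -0.3]
grip_width: 0.0943
```

```bash
python3 - <<'E'
from h import *
from rig import manip, imaging
f=imaging.grab_frame("wrist"); np.savez("pics/wrist1.npz",**f); cv2.imwrite("pics/w1.png",f["pixels"])
print(manip.state()["ee_pos"])
crop(f,150,0,500,330,2,"pics/w1c.png")
for n,lo,hi in [("red",(0,120,90),(8,255,255)),("yel",(20,150,80),(35,255,255)),("blue",(100,120,40),(125,255,255))]:
    print(n,blobs(f,lo,hi)[0])
E
```

```text
[ 0.62500653 -0.09974777  0.2354398 ]
red [([256, 35, 10, 11, 78], [260.8, 39.7]), ([455, 128, 17, 5, 36], [462.9, 130.2]), ([330, 239, 8, 8, 30], [333.4, 242.6]), ([316, 260, 3, 8, 17], [317.1, 263.5])]
yel [([267, 194, 19, 24, 319], [276.1, 205.9]), ([515, 385, 4, 7, 8], [516.9, 388.2]), ([504, 387, 6, 5, 8], [506.4, 388.8]), ([525, 389, 6, 3, 8], [527.8, 390.0]), ([575, 388, 8, 5, 13], [578.2, 389.8]), ([557, 392, 4, 5, 8], [558.4, 393.4]), ([548, 396, 5, 4, 9], [549.9, 398.0])]
blue [([175, 4, 16, 18, 218], [182.9, 12.3]), ([205, 21, 71, 36, 1022], [244.0, 36.8]), ([180, 355, 53, 45, 1728], [208.2, 379.9])]
```

View pics/w1c.png

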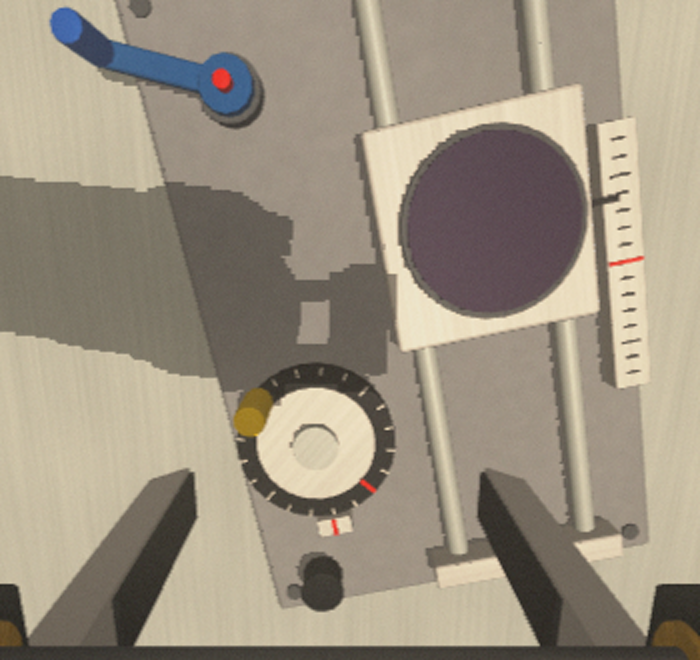

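```bash
cat > meas.py <<'E'
from h import *
def meas(f):
    C=lambda u,v,z: ray(f,150+u/2,v/2,z).round(4)
    print("edge",C(118,0,.03),C(282,607,.03), C(648,543,.03),C(615,0,.03))
    print("rail",C(282,607,.03))
    print("pin",ray(f,260.8,39.7,.07)); print("knob top",ray(f,182.9,12.3,.1))
    print("redline",ray(f,462.9,130.2,.05)); print("pointer tip",C(619,197,.05))
    print("dial0",ray(f,333.4,242.6,.068)); print("index",ray(f,317.1,263.5,.068))
    print("rim box centre",C(316.5,439.5,.068),"L",C(238,440,.068),"R",C(395,440,.068),"T",C(316,363,.068),"B",C(316,516,.068))
    print("crank top", C(249,421,.113))
f=dict(np.load("pics/wrist1.npz")); meas(f)
# wheel: non-white ring fit
g=cv2.cvtColor(f["pixels"],cv2.COLOR_BGR2GRAY)
sub=g[170:270,255:365]
_,m=cv2.threshold(sub,75,255,cv2.THRESH_BINARY_INV)
m=cv2.morphologyEx(m,cv2.MORPH_CLOSE,np.ones((5,5)))
cs,h=cv2.findContours(m,cv2.RETR_CCOMP,cv2.CHAIN_APPROX_NONE)
for c,hh in zip(cs,h[0]):
    if len(c)>60:
        e=cv2.fitEllipse(c); u,v=e[0][0]+255,e[0][1]+170; print(hh[3],len(c),e,ray(f,u,v,.068))
cv2.imwrite("pics/m1.png",cv2.resize(m,None,fx=4,fy=4))
E
python3 meas.py
```

```text
edge [0.5007 0.1098 0.03  ] [ 0.5831 -0.2897  0.03  ] [ 0.8533 -0.2352  0.03  ] [0.7823 0.1099 0.03  ]
rail [ 0.5831 -0.2897  0.03  ]
pin [0.56410297 0.06073451 0.07      ]
knob top [0.49760388 0.07708036 0.1       ]
redline [ 0.79907337 -0.03258321  0.05      ]
pointer tip [0.79   0.0035 0.05  ]
dial0 [ 0.64394651 -0.17189801  0.068     ]
index [ 0.62299494 -0.20170857  0.068     ]
rim box centre [ 0.612  -0.1408  0.068 ] L [ 0.5628 -0.1411  0.068 ] R [ 0.6612 -0.1411  0.068 ] T [ 0.6121 -0.0918  0.068 ] B [ 0.6111 -0.1937  0.068 ]
crank top [ 0.5772 -0.114   0.113 ]
-1 374 ((52.64415740966797, 49.484642028808594), (70.37805938720703, 71.86714935302734), 90.89176177978516) [ 0.61120854 -0.14041561  0.068     ]
```

View pics/m1.png

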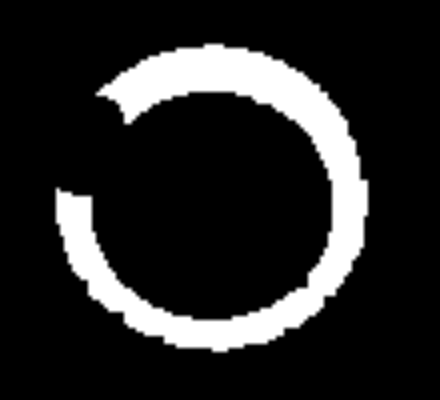

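Call:
drive_tool(targets=[{"offset": [-0.05,0.05,-0.015],"twist": [0,0,0]},{"offset": [-0.1,0.1,-0.034],"twist": [0,0,0]},{"offset": [-0.1175,0.17,-0.034],"twist": [0,0,0]},{"offset": [-0.1175,0.23,-0.034],"twist": [0,0,0]},{"offset": [-0.1175,0.28,-0.034],"twist": [0,0,0]},{"offset": [-0.1175,0.32,-0.034],"twist": [0,0,0]},{"offset": [-0.1175,0.36,-0.034],"twist": [0,0,0]},{"offset": [-0.1175,0.385,-0.034],"twist": [0,0,0]},{"offset": [-0.1175,0.398,-0.034],"twist": [0,0,0]},{"offset": [-0.1175,0.398,-0.034],"twist": [0,0,0]}], grip=-1, force=16)

```text
t: 2.7
ee_pos: [0.578, -0.1136, 0.0762]
tool_rot: [0.707, -0.0, -0.0, -0.707]
force: [0.3, -0.4, 0.9]
grip_width: 0.0935
```

```bash
python3 - <<'E'
from h import *
from rig import manip, imaging
f=imaging.grab_frame("wrist"); np.savez("pics/wrist2.npz",**f); cv2.imwrite("pics/w2.png",f["pixels"])
print(manip.state()["ee_pos"])
for n,lo,hi in [("red",(0,120,90),(8,255,255)),("yel",(20,150,80),(35,255,255))]:
    print(n,blobs(f,lo,hi)[0])
E
```

```text
[ 0.57816253 -0.11366396  0.07652557]
red [([629, 120, 11, 5, 39], [634.3, 122.4]), ([401, 308, 14, 12, 78], [407.5, 313.6])]
yel [([302, 234, 31, 56, 1425], [316.7, 262.6]), ([518, 393, 5, 7, 9], [520.2, 396.2])]
```

View pics/w2.png

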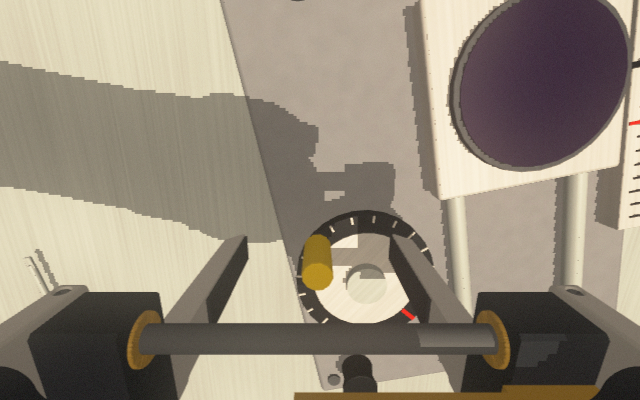

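```bash
python3 - <<'E'
from h import *
f=dict(np.load("pics/wrist2.npz"))
crop(f,280,190,480,400,3,"pics/w2c.png")
print(ray(f,317,276,.113),ray(f,407.5,313.6,.068))
for z in (.076,.095): print(proj(f,[.578,-.1137,z]))
print("pins", proj(f,[.6115,-.142,.068]))
E
```

```text
[ 0.57663441 -0.11393705  0.113     ] [ 0.64444344 -0.1723287   0.068     ]
[319.22432863 246.7769088 ]
[319.34741306 260.15555501]
pins [365.529156   277.90028574]
```

View pics/w2c.png

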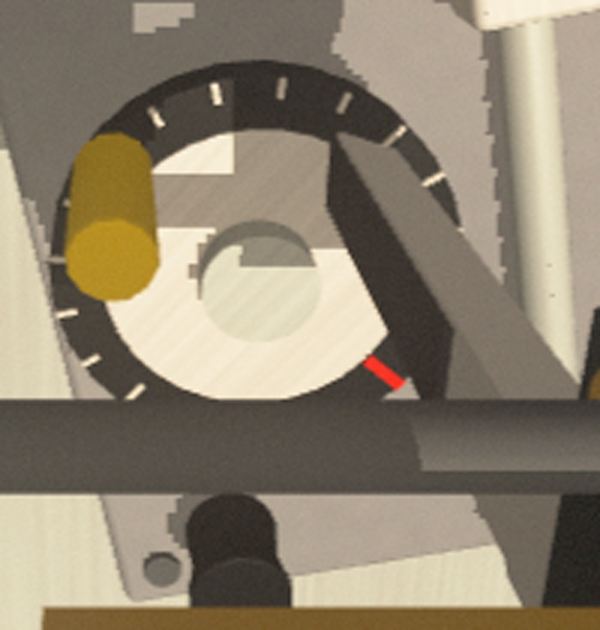

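Call:
drive_tool(targets=[{"offset": [-0.003,0,0],"twist": [0,0,0]},{"offset": [-0.003,0,0],"twist": [0,0,0]},{"offset": [-0.003,0,0],"twist": [0,0,0]},{"offset": [-0.003,0,0],"twist": [0,0,0]},{"offset": [-0.003,0,0],"twist": [0,0,0]},{"offset": [-0.003,0,0],"twist": [0,0,0]},{"offset": [-0.003,0,0],"twist": [0,0,0]},{"offset": [-0.003,0,0],"twist": [0,0,0]},{"offset": [-0.003,0,0],"twist": [0,0,0]},{"offset": [-0.003,0,0],"twist": [0,0,0]}], grip=1, force=16)

```text
t: 4.0
ee_pos: [0.5769, -0.1137, 0.0763]
tool_rot: [0.707, 0.0, 0.0, -0.707]
force: [1.3, -0.6, -2.0]
grip_width: 0.0178
```

```bash
python3 - <<'E'
from h import *
from rig import manip, imaging
s=manip.state(); print(s["ee_pos"],s["force"],s["grip_width"])
f=imaging.grab_frame("wrist"); np.savez("pics/wrist3.npz",**f)
crop(f,230,190,480,400,3,"pics/w3c.png")
E
```

```text
[ 0.57688689 -0.11369412  0.07626761] [ 1.31694574 -0.55220222 -1.99869494] 0.01781163607035126
```

View pics/w3c.png

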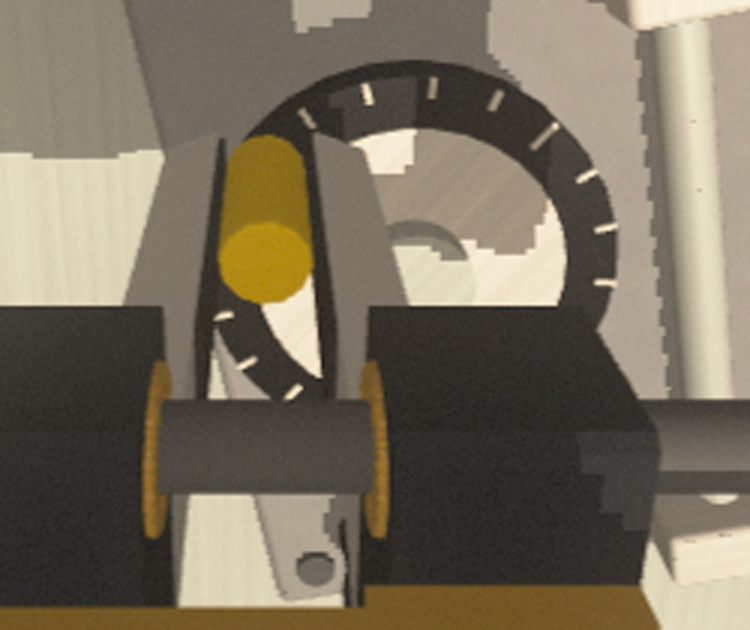

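```bash
cat > arc.py <<'E'
import sys, numpy as np
# arc.py cx cy r a0 a1 nrows(of move) -> shares rel. to commanded x0,y0
cx,cy,r,a0,a1,n=map(float,sys.argv[1:7]); n=int(n)
x0,y0=(map(float,sys.argv[7:9]) if len(sys.argv)>8 else (cx+r*np.cos(np.radians(a0)),cy+r*np.sin(np.radians(a0))))
for k in range(1,11):
    s=min(k/n,1); s=s-0.0*np.sin(2*np.pi*s)
    a=np.radians(a0+(a1-a0)*s); dx,dy=cx+r*np.cos(a)-x0,cy+r*np.sin(a)-y0
    print("[%.4f, 0, %.4f]"%(dx/.4,dy/.4))
print("end",x0+dx,y0+dy)
E
python3 arc.py .611 -.143 .045 139.3 229.3 9 .5768 -.1136
```

```text
[-0.0112, 0, -0.0161]
[-0.0197, 0, -0.0337]
[-0.0250, 0, -0.0526]
[-0.0270, 0, -0.0721]
[-0.0255, 0, -0.0917]
[-0.0207, 0, -0.1107]
[-0.0126, 0, -0.1286]
[-0.0016, 0, -0.1448]
[0.0121, 0, -0.1588]
[0.0121, 0, -0.1588]
end 0.5816555718276324 -0.17711604512889434
```

Call:
drive_tool(targets=[{"offset": [-0.011,0,-0.016],"twist": [0,0,0]},{"offset": [-0.02,0,-0.034],"twist": [0,0,0]},{"offset": [-0.025,0,-0.053],"twist": [0,0,0]},{"offset": [-0.027,0,-0.072],"twist": [0,0,0]},{"offset": [-0.0255,0,-0.092],"twist": [0,0,0]},{"offset": [-0.021,0,-0.111],"twist": [0,0,0]},{"offset": [-0.0125,0,-0.1285],"twist": [0,0,0]},{"offset": [-0.0015,0,-0.145],"twist": [0,0,0]},{"offset": [0.012,0,-0.159],"twist": [0,0,0]},{"offset": [0.012,0,-0.159],"twist": [0,0,0]}])

```text
t: 5.3
ee_pos: [0.5816, -0.1763, 0.076]
tool_rot: [-0.706, -0.0, 0.0, 0.708]
force: [3.7, 6.7, -0.9]
grip_width: 0.0178
```

```bash
python3 - <<'E'
from h import *
from rig import manip, imaging
s=manip.state(); print(s["ee_pos"],s["force"],s["grip_width"])
f=imaging.grab_frame("wrist"); np.savez("pics/wrist4.npz",**f); cv2.imwrite("pics/w4.png",f["pixels"])
E
python3 arc.py .611 -.143 .045 229.3 329.3 10 .5816 -.1772
```

```text
[ 0.58160338 -0.1763338   0.07602606] [ 3.70695527  6.71420681 -0.91364466] 0.0177696864547271
[0.0161, 0, -0.0112]
[0.0337, 0, -0.0197]
[0.0526, 0, -0.0250]
[0.0721, 0, -0.0270]
[0.0917, 0, -0.0255]
[0.1107, 0, -0.0207]
[0.1286, 0, -0.0126]
[0.1448, 0, -0.0016]
[0.1588, 0, 0.0121]
[0.1702, 0, 0.0281]
end 0.6496933522218593 -0.16597443130602224
```

View pics/w4.png

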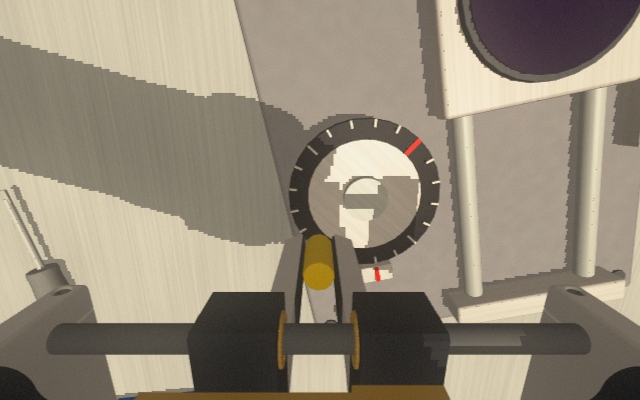

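```bash
python3 arc.py .6115 -.1424 .045 228.6 338.6 10 .5816 -.1772
```

```text
[0.0178, 0, -0.0100]
[0.0374, 0, -0.0191]
[0.0583, 0, -0.0243]
[0.0799, 0, -0.0254]
[0.1012, 0, -0.0223]
[0.1216, 0, -0.0153]
[0.1402, 0, -0.0045]
[0.1565, 0, 0.0097]
[0.1697, 0, 0.0267]
[0.1795, 0, 0.0460]
end 0.6533975117138138 -0.1588194552951929
```

Call:
drive_tool(targets=[{"offset": [0.018,0,-0.01],"twist": [0,0,0]},{"offset": [0.0375,0,-0.019],"twist": [0,0,0]},{"offset": [0.0585,0,-0.0245],"twist": [0,0,0]},{"offset": [0.08,0,-0.0255],"twist": [0,0,0]},{"offset": [0.101,0,-0.0225],"twist": [0,0,0]},{"offset": [0.1215,0,-0.0155],"twist": [0,0,0]},{"offset": [0.14,0,-0.0045],"twist": [0,0,0]},{"offset": [0.1565,0,0.0095],"twist": [0,0,0]},{"offset": [0.1695,0,0.0265],"twist": [0,0,0]},{"offset": [0.1795,0,0.046],"twist": [0,0,0]}])

```text
t: 6.6
ee_pos: [0.6526, -0.161, 0.0763]
tool_rot: [0.708, -0.001, 0.0, -0.706]
force: [-2.1, -6.3, 1.1]
grip_width: 0.0177
```

```bash
python3 - <<'E'
from rig import manip
s=manip.state(); print(s["ee_pos"],s["force"],s["grip_width"])
E
python3 arc.py .6115 -.1424 .045 338.6 448.6 10 .6534 -.1588
```

```text
[ 0.65262329 -0.16104764  0.07632215] [-2.06503512 -6.31681813  1.05154765] 0.017744262168925266
[0.0059, 0, 0.0207]
[0.0077, 0, 0.0422]
[0.0055, 0, 0.0636]
[-0.0009, 0, 0.0842]
[-0.0110, 0, 0.1033]
[-0.0246, 0, 0.1200]
[-0.0412, 0, 0.1338]
[-0.0601, 0, 0.1442]
[-0.0806, 0, 0.1509]
[-0.1020, 0, 0.1535]
end 0.6125994480168694 -0.09741343295984675
```

Call:
drive_tool(targets=[{"offset": [0.006,0,0.0205],"twist": [0,0,0]},{"offset": [0.0075,0,0.042],"twist": [0,0,0]},{"offset": [0.0055,0,0.0635],"twist": [0,0,0]},{"offset": [-0.001,0,0.084],"twist": [0,0,0]},{"offset": [-0.011,0,0.1035],"twist": [0,0,0]},{"offset": [-0.0245,0,0.12],"twist": [0,0,0]},{"offset": [-0.041,0,0.134],"twist": [0,0,0]},{"offset": [-0.06,0,0.144],"twist": [0,0,0]},{"offset": [-0.0805,0,0.151],"twist": [0,0,0]},{"offset": [-0.102,0,0.1535],"twist": [0,0,0]}])

```text
t: 7.85
ee_pos: [0.6131, -0.0975, 0.0766]
tool_rot: [-0.707, -0.001, -0.001, 0.707]
force: [7.2, -0.0, -3.0]
grip_width: 0.0173
```

```bash
python3 - <<'E'
from h import *
from rig import manip, imaging
s=manip.state(); print(s["ee_pos"],s["force"],s["grip_width"])
f=imaging.grab_frame("wrist"); np.savez("pics/wrist5.npz",**f); cv2.imwrite("pics/w5.png",f["pixels"])
E
python3 arc.py .6115 -.1424 .045 88.6 198.6 10 .6126 -.0974
```

```text
[ 0.61305918 -0.09749478  0.07656588] [ 7.1573723  -0.0450671  -2.96664404] 0.01732351072298162
[-0.0215, 0, -0.0016]
[-0.0423, 0, -0.0072]
[-0.0617, 0, -0.0167]
[-0.0789, 0, -0.0297]
[-0.0933, 0, -0.0457]
[-0.1044, 0, -0.0642]
[-0.1117, 0, -0.0845]
[-0.1151, 0, -0.1058]
[-0.1143, 0, -0.1274]
[-0.1094, 0, -0.1484]
end 0.5688504215495687 -0.15675316891841312
```

View pics/w5.png

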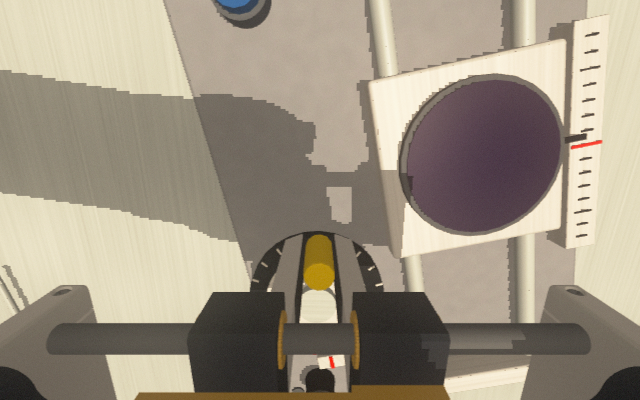

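```bash
python3 - <<'E'
from h import *
f=dict(np.load("pics/wrist5.npz"))
crop(f,520,0,640,260,2.3,"pics/w5c.png")
print(ray(f,586,137,.05),ray(f,587,144,.05))
print(blobs(f,(0,120,90),(8,255,255)))
E
```

```text
[ 0.79673344 -0.02769342  0.05      ] [ 0.79866252 -0.03243598  0.05      ]
([([571, 140, 31, 9, 107], [585.9, 144.2]), ([329, 356, 6, 13, 46], [331.3, 362.0])], array([[0, 0, 0, ..., 0, 0, 0],
       [0, 0, 0, ..., 0, 0, 0],
       [0, 0, 0, ..., 0, 0, 0],
       ...,
       [0, 0, 0, ..., 0, 0, 0],
       [0, 0, 0, ..., 0, 0, 0],
       [0, 0, 0, ..., 0, 0, 0]], shape=(400, 640), dtype=uint8))
```

View pics/w5c.png

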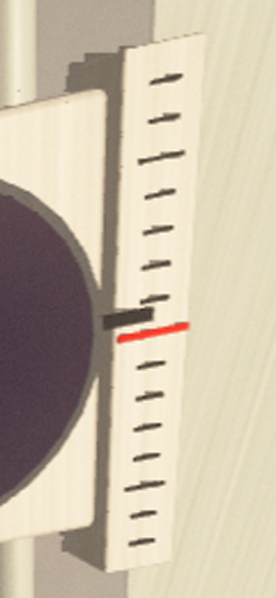

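Call:
drive_tool(targets=[{"offset": [-0.0215,0,-0.0015],"twist": [0,0,0]},{"offset": [-0.0425,0,-0.007],"twist": [0,0,0]},{"offset": [-0.0615,0,-0.0165],"twist": [0,0,0]},{"offset": [-0.079,0,-0.0295],"twist": [0,0,0]},{"offset": [-0.0935,0,-0.0455],"twist": [0,0,0]},{"offset": [-0.1045,0,-0.064],"twist": [0,0,0]},{"offset": [-0.1115,0,-0.0845],"twist": [0,0,0]},{"offset": [-0.115,0,-0.106],"twist": [0,0,0]},{"offset": [-0.1145,0,-0.1275],"twist": [0,0,0]},{"offset": [-0.1095,0,-0.1485],"twist": [0,0,0]}])

```text
t: 9.15
ee_pos: [0.5686, -0.1561, 0.0762]
tool_rot: [-0.707, 0.0, 0.0, 0.708]
force: [2.8, 7.9, -1.7]
grip_width: 0.0174
```

```bash
python3 - <<'E'
from rig import manip
s=manip.state(); print(s["ee_pos"],s["force"],s["grip_width"])
E
python3 arc.py .6115 -.1424 .045 198.6 265.6 7 .5688 -.1568
```

```text
[ 0.568606   -0.15613494  0.07616415] [ 2.79730449  7.85986439 -1.73213067] 0.01742254403747039
[0.0076, 0, -0.0171]
[0.0178, 0, -0.0329]
[0.0305, 0, -0.0467]
[0.0453, 0, -0.0582]
[0.0618, 0, -0.0671]
[0.0796, 0, -0.0732]
[0.0981, 0, -0.0762]
[0.0981, 0, -0.0762]
[0.0981, 0, -0.0762]
[0.0981, 0, -0.0762]
end 0.6080476437342932 -0.18726737385021142
```

Call:
drive_tool(targets=[{"offset": [0.0075,0,-0.017],"twist": [0,0,0]},{"offset": [0.018,0,-0.033],"twist": [0,0,0]},{"offset": [0.0305,0,-0.0465],"twist": [0,0,0]},{"offset": [0.0455,0,-0.058],"twist": [0,0,0]},{"offset": [0.062,0,-0.067],"twist": [0,0,0]},{"offset": [0.0795,0,-0.073],"twist": [0,0,0]},{"offset": [0.098,0,-0.076],"twist": [0,0,0]},{"offset": [0.098,0,-0.076],"twist": [0,0,0]},{"offset": [0.098,0,-0.076],"twist": [0,0,0]},{"offset": [0.098,0,-0.076],"twist": [0,0,0]}])

```text
t: 10.4
ee_pos: [0.6074, -0.1873, 0.0761]
tool_rot: [-0.707, 0.0, 0.0, 0.707]
force: [-3.8, 1.9, 1.1]
grip_width: 0.0178
```

```bash
python3 - <<'E'
from h import *
from rig import manip, imaging
s=manip.state(); print(s["ee_pos"],s["force"],s["grip_width"])
f=imaging.grab_frame("wrist"); np.savez("pics/wrist6.npz",**f); cv2.imwrite("pics/w6.png",f["pixels"])
E
python3 arc.py .6115 -.1424 .045 265.6 185.6 8 .608 -.1872
```

```text
[ 0.60740627 -0.18732602  0.07614041] [-3.81435689  1.9361507   1.12292919] 0.017785830865200136
[-0.0192, 0, 0.0030]
[-0.0377, 0, 0.0095]
[-0.0548, 0, 0.0192]
[-0.0700, 0, 0.0316]
[-0.0827, 0, 0.0465]
[-0.0927, 0, 0.0634]
[-0.0996, 0, 0.0817]
[-0.1032, 0, 0.1010]
[-0.1032, 0, 0.1010]
[-0.1032, 0, 0.1010]
end 0.5667147670008177 -0.14679123048916173
```

View pics/w6.png

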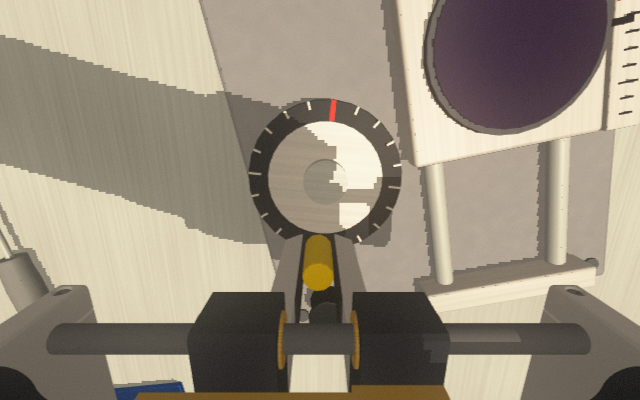

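```bash
python3 - <<'E'
from h import *
f=dict(np.load("pics/wrist6.npz"))
p=ray(f,635,18,.05); print(p, (p[:2]-[.7988,-.0325])@[-.202,.979])
print(ray(f,333,110,.068))
g=imaging=None
from rig import imaging
for n in ("side","scene"):
    f=imaging.grab_frame(n); np.savez(f"pics/{n}6.npz",**f); u,v=proj(f,[.79,-.04,.05]).astype(int); print(u,v); crop(f,u-60,v-45,u+60,v+45,5,f"pics/{n}6.png")
E
```

```text
[ 0.80177402 -0.04587635  0.05      ] -0.013696199626963964
[ 0.61580984 -0.10003389  0.068     ]
372 183
253 235
```

View pics/scene6.png

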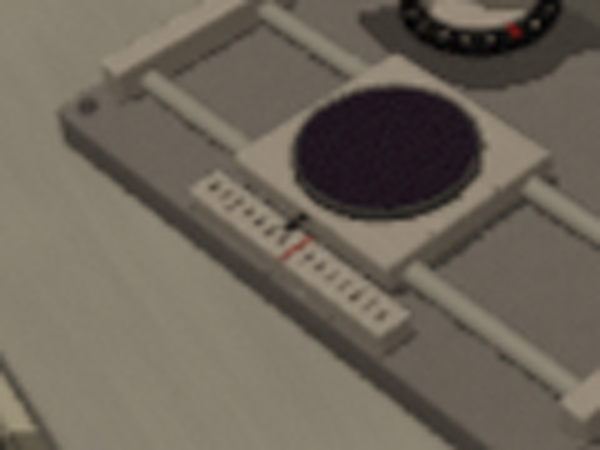

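Call:
drive_tool(targets=[{"offset": [-0.019,0,0.003],"twist": [0,0,0]},{"offset": [-0.0375,0,0.0095],"twist": [0,0,0]},{"offset": [-0.055,0,0.019],"twist": [0,0,0]},{"offset": [-0.07,0,0.0315],"twist": [0,0,0]},{"offset": [-0.0825,0,0.0465],"twist": [0,0,0]},{"offset": [-0.0925,0,0.0635],"twist": [0,0,0]},{"offset": [-0.0995,0,0.0815],"twist": [0,0,0]},{"offset": [-0.103,0,0.101],"twist": [0,0,0]},{"offset": [-0.103,0,0.101],"twist": [0,0,0]},{"offset": [-0.103,0,0.101],"twist": [0,0,0]}])

```text
t: 11.8
ee_pos: [0.5669, -0.1469, 0.0764]
tool_rot: [0.707, 0.0, 0.0, -0.707]
force: [3.4, -0.7, -3.6]
grip_width: 0.0177
```

```bash
python3 - <<'E'
from rig import manip
s=manip.state(); print(s["ee_pos"],s["force"],s["grip_width"])
E
python3 arc.py .6115 -.1424 .045 185.6 113.6 9 .5668 -.1468
```

```text
[ 0.56692438 -0.14690666  0.07636633] [ 3.35650115 -0.70731022 -3.55527263] 0.017749176297486274
[-0.0007, 0, 0.0157]
[0.0011, 0, 0.0313]
[0.0050, 0, 0.0465]
[0.0110, 0, 0.0610]
[0.0189, 0, 0.0746]
[0.0287, 0, 0.0869]
[0.0400, 0, 0.0977]
[0.0528, 0, 0.1068]
[0.0667, 0, 0.1141]
[0.0667, 0, 0.1141]
end 0.5934842935349398 -0.1011636771696992
```

Call:
drive_tool(targets=[{"offset": [-0.0005,0,0.0155],"twist": [0,0,0]},{"offset": [0.001,0,0.0315],"twist": [0,0,0]},{"offset": [0.005,0,0.0465],"twist": [0,0,0]},{"offset": [0.011,0,0.061],"twist": [0,0,0]},{"offset": [0.019,0,0.0745],"twist": [0,0,0]},{"offset": [0.0285,0,0.087],"twist": [0,0,0]},{"offset": [0.04,0,0.0975],"twist": [0,0,0]},{"offset": [0.053,0,0.107],"twist": [0,0,0]},{"offset": [0.0665,0,0.114],"twist": [0,0,0]},{"offset": [0.0665,0,0.114],"twist": [0,0,0]}])

```text
t: 13.05
ee_pos: [0.5928, -0.1014, 0.0762]
tool_rot: [0.707, -0.001, -0.0, -0.707]
force: [-4.1, -1.5, 2.8]
grip_width: 0.0174
```

```bash
python3 - <<'E'
from h import *
from rig import manip, imaging
s=manip.state(); print(s["ee_pos"],s["force"],s["grip_width"])
f=imaging.grab_frame("wrist"); np.savez("pics/wrist7.npz",**f); cv2.imwrite("pics/w7.png",f["pixels"])
crop(f,540,80,640,230,4,"pics/w7c.png")
print(blobs(f,(0,120,90),(8,255,255))[0])
E
python3 arc.py .6115 -.1424 .045 113.6 101.6 3 .5934 -.1012
```

```text
[ 0.59276718 -0.10143647  0.07618174] [-4.13722522 -1.49984886  2.82821003] 0.01741872063113123
[([603, 134, 32, 8, 90], [620.8, 137.8])]
[0.0075, 0, 0.0030]
[0.0150, 0, 0.0054]
[0.0226, 0, 0.0072]
[0.0226, 0, 0.0072]
[0.0226, 0, 0.0072]
[0.0226, 0, 0.0072]
[0.0226, 0, 0.0072]
[0.0226, 0, 0.0072]
[0.0226, 0, 0.0072]
[0.0226, 0, 0.0072]
end 0.6024514935484316 -0.09831911376802951
```

View pics/w7.png

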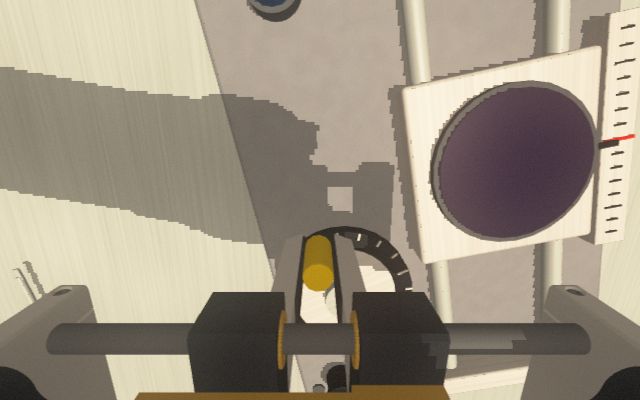

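View pics/w7c.png

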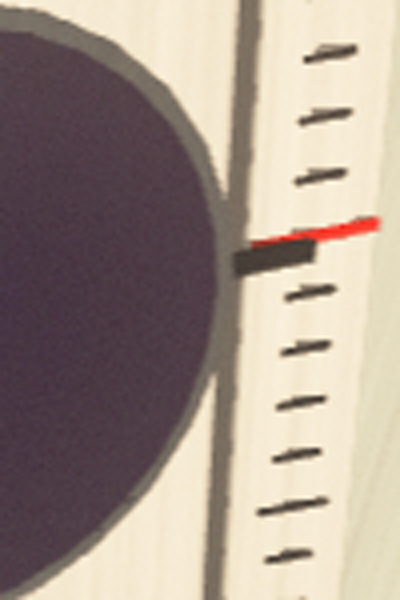

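Call:
drive_tool(targets=[{"offset": [0.0055,0,0.002],"twist": [0,0,0]},{"offset": [0.011,0,0.004],"twist": [0,0,0]},{"offset": [0.0165,0,0.0055],"twist": [0,0,0]},{"offset": [0.0225,0,0.007],"twist": [0,0,0]},{"offset": [0.0225,0,0.007],"twist": [0,0,0]},{"offset": [0.0225,0,0.007],"twist": [0,0,0]},{"offset": [0.0225,0,0.007],"twist": [0,0,0]},{"offset": [0.0225,0,0.007],"twist": [0,0,0]},{"offset": [0.0225,0,0.007],"twist": [0,0,0]},{"offset": [0.0225,0,0.007],"twist": [0,0,0]}])

```text
t: 14.35
ee_pos: [0.6018, -0.0984, 0.0762]
tool_rot: [-0.707, 0.0, 0.0, 0.707]
force: [-6.0, 0.2, 2.7]
grip_width: 0.0178
```

```bash
python3 - <<'E'
from h import *
from rig import manip, imaging
s=manip.state(); print(s["ee_pos"],s["force"],s["grip_width"])
f=imaging.grab_frame("wrist"); np.savez("pics/wrist8.npz",**f); cv2.imwrite("pics/w8.png",f["pixels"])
crop(f,540,80,640,230,4,"pics/w8c.png")
crop(f,240,200,440,400,3,"pics/w8d.png")
for n in ("side","scene"):
    f=imaging.grab_frame(n); np.savez(f"pics/{n}8.npz",**f)
    u,v=proj(f,[.6115,-.1424,.07]).astype(int); print(u,v); crop(f,u-40,v-30,u+40,v+30,8,f"pics/{n}8.png")
E
```

```text
[ 0.60181147 -0.09835681  0.07617957] [-5.97698257  0.1520083   2.65328366] 0.017761631601730752
354 210
289 187
```

View pics/w8c.png

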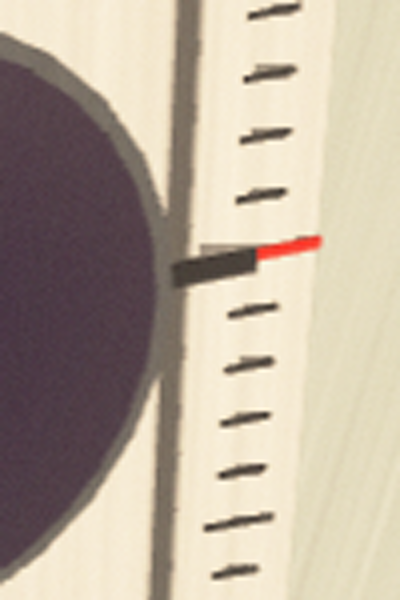

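View pics/w8d.png

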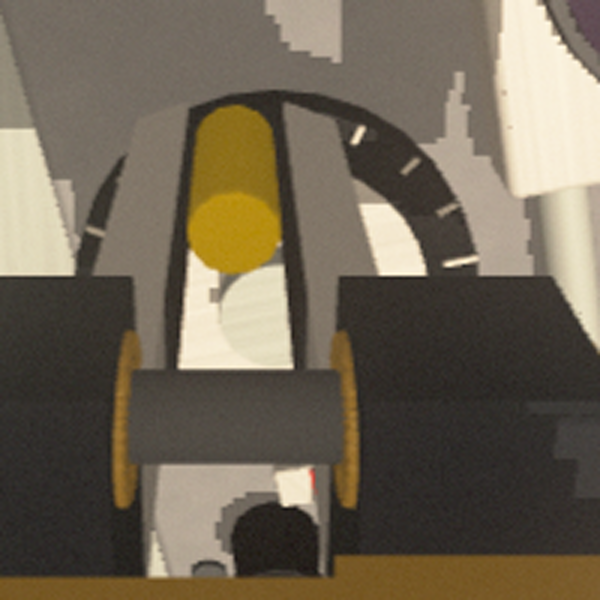

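View pics/side8.png

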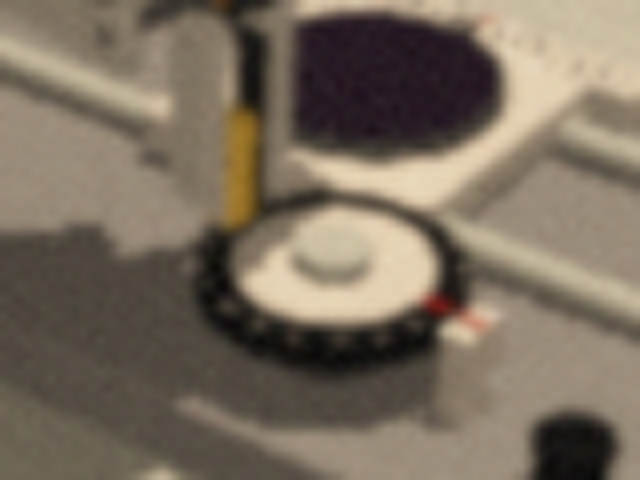

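View pics/scene8.png

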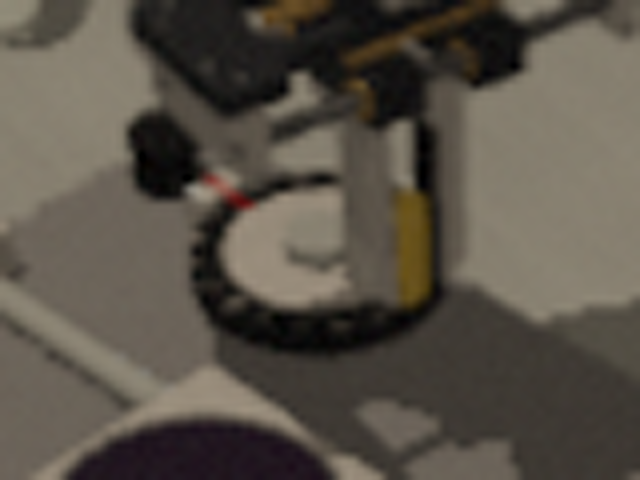

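Call:
drive_tool(targets=[{"offset": [0,0,0],"twist": [0,0,0]},{"offset": [0,0,0],"twist": [0,0,0]},{"offset": [0,0,0],"twist": [0,0,0]},{"offset": [0,0,0],"twist": [0,0,0]},{"offset": [0,-0.05,0],"twist": [0,0,0]},{"offset": [0,-0.12,0],"twist": [0,0,0]},{"offset": [0.05,-0.2,0],"twist": [0,0,0]},{"offset": [0.1,-0.3,0],"twist": [0,0,0]},{"offset": [0.15,-0.3,0],"twist": [0,0,0]},{"offset": [0.15,-0.3,0],"twist": [0,0,0]}], grip=0)

```text
t: 15.75
ee_pos: [0.6631, -0.0982, 0.1974]
tool_rot: [0.707, 0.001, 0.0, -0.707]
force: [-1.1, -0.1, -0.2]
grip_width: 0.047
```

```bash
python3 - <<'E'
from h import *
from rig import manip, imaging
s=manip.state(); print(s["ee_pos"],s["force"],s["grip_width"])
f=imaging.grab_frame("wrist"); np.savez("pics/wrist9.npz",**f); cv2.imwrite("pics/w9.png",f["pixels"])
print(proj(f,[.799,-.0325,.05]), proj(f,[.6115,-.1424,.068]))
E
```

```text
[ 0.66310837 -0.09823     0.19737234] [-1.07857694 -0.08713013 -0.22554831] 0.046957747254848976
[443.82983949 133.09876328] [273.00490648 233.69969887]
```

View pics/w9.png

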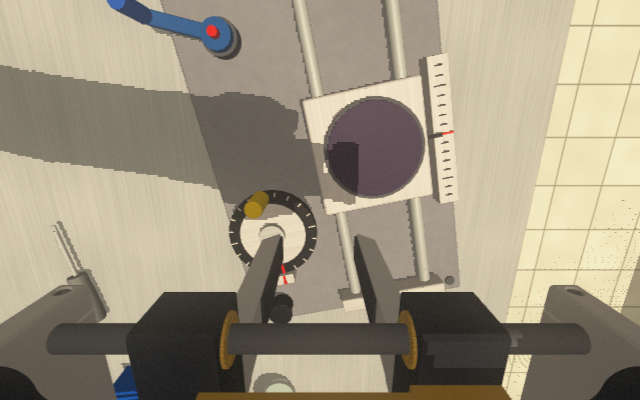

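```bash
python3 - <<'E'
from h import *
f=dict(np.load("pics/wrist9.npz"))
a=cv2.resize(f["pixels"][110:155,415:465],None,fx=9,fy=9,interpolation=cv2.INTER_NEAREST)
b=cv2.resize(f["pixels"][250:300,262:308],None,fx=8,fy=8,interpolation=cv2.INTER_NEAREST)
h=max(a.shape[0],b.shape[0]); o=np.zeros((h,a.shape[1]+b.shape[1]+5,3),np.uint8); o[:a.shape[0],:a.shape[1]]=a; o[:b.shape[0],a.shape[1]+5:]=b
print(o.shape); cv2.imwrite("pics/w9c.png",o)
print(blobs(f,(0,120,90),(8,255,255),3)[0])
E
```

```text
(405, 823, 3)
[([207, 25, 12, 13, 116], [212.6, 31.3]), ([442, 131, 12, 4, 26], [447.4, 132.3]), ([281, 264, 5, 10, 36], [282.8, 268.8]), ([283, 276, 4, 9, 21], [284.5, 280.0])]
```

View pics/w9c.png

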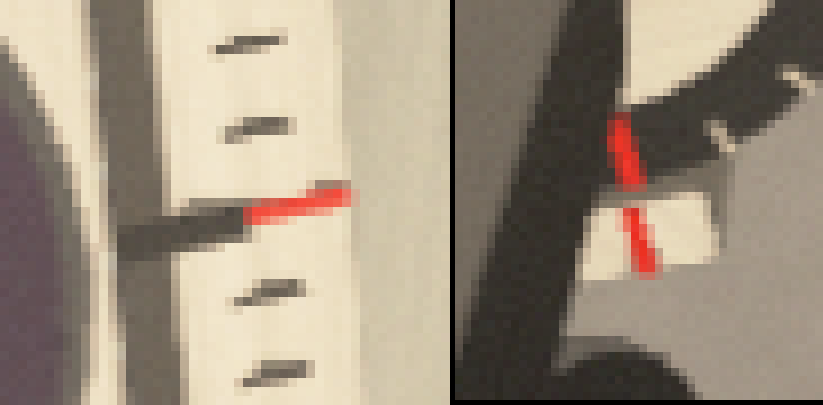

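```bash
python3 - <<'E'
from h import *
for n,p,k in (("wrist0",(261.1,137.8),(182.9,123.2)),("wrist1",(260.8,39.7),(182.9,12.3)),("wrist9",(212.6,31.3),None)):
    f=dict(np.load(f"pics/{n}.npz")); P=ray(f,*p,.07); print(n,P.round(4))
    if k:
        Q=ray(f,*k,.1); print(Q.round(4),np.hypot(*(Q-P)[:2]),np.degrees(np.arctan2((Q-P)[1],(Q-P)[0])))
E
```

```text
wrist0 [0.5641 0.0617 0.07  ]
[0.4975 0.0772 0.1   ] 0.06845029512960848 166.89753129879176
wrist1 [0.5641 0.0607 0.07  ]
[0.4976 0.0771 0.1   ] 0.06847857411077993 166.19016389787228
wrist9 [0.5647 0.0607 0.07  ]
```

Call:
drive_tool(targets=[{"offset": [-0.05,0,0.05],"twist": [0,0.029,0]},{"offset": [-0.1,0,0.1],"twist": [0,0.058,0]},{"offset": [-0.15,0,0.15],"twist": [0,0.087,0]},{"offset": [-0.2,0,0.2],"twist": [0,0.116,0]},{"offset": [-0.25,0,0.25],"twist": [0,0.145,0]},{"offset": [-0.3,0,0.3],"twist": [0,0.174,0]},{"offset": [-0.35,0,0.35],"twist": [0,0.203,0]},{"offset": [-0.39,0,0.4],"twist": [0,0.232,0]},{"offset": [-0.4125,0,0.438],"twist": [0,0.26,0]},{"offset": [-0.4125,0,0.438],"twist": [0,0.2875,0]}])

```text
t: 17.05
ee_pos: [0.4959, 0.0777, 0.1965]
tool_rot: [-0.437, 0.557, -0.556, 0.437]
force: [0.6, 0.1, -0.3]
grip_width: 0.0472
```

```bash
python3 - <<'E'
from h import *
from rig import manip, imaging
from scipy.spatial.transform import Rotation as Ro
s=manip.state(); print(s["ee_pos"],s["tool_rot"],Ro.from_quat(s["tool_rot"]).as_matrix().round(3),s["joint_pos"].round(2))
f=imaging.grab_frame("wrist"); np.savez("pics/wrist10.npz",**f); cv2.imwrite("pics/w10.png",f["pixels"])
print(proj(f,[.4982,.0769,.1]), proj(f,[.5643,.061,.07]))
E
```

```text
[0.49589709 0.07774442 0.19646424] [-0.43663711  0.55650866 -0.55587704  0.43663127] [[-0.237 -0.001  0.971]
 [-0.971  0.001 -0.237]
 [-0.001 -1.    -0.001]] [-0.45  0.21  0.26  1.93 -0.07  1.01 -1.97]
[318.59157116 201.39681468] [318.33428326 128.47789113]
```

View pics/w10.png

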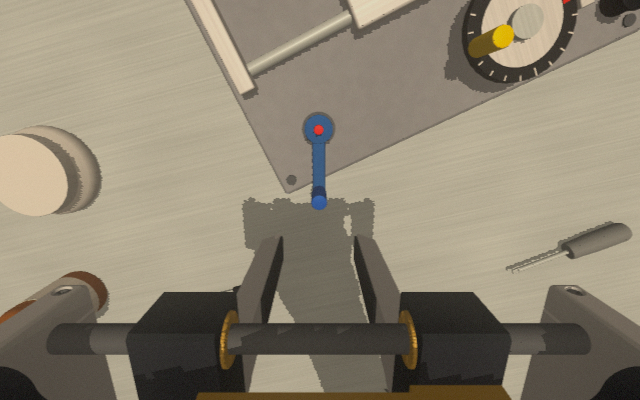

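Call:
drive_tool(targets=[{"offset": [0,0.05,0.006],"twist": [0,0,0]},{"offset": [0,0.1,0.006],"twist": [0,0,0]},{"offset": [0,0.15,0.006],"twist": [0,0,0]},{"offset": [0,0.2,0.006],"twist": [0,0,0]},{"offset": [0,0.24,0.006],"twist": [0,0,0]},{"offset": [0,0.28,0.006],"twist": [0,0,0]},{"offset": [0,0.31,0.006],"twist": [0,0,0]},{"offset": [0,0.326,0.006],"twist": [0,0,0]},{"offset": [0,0.326,0.006],"twist": [0,0,0]},{"offset": [0,0.326,0.006],"twist": [0,0,0]}])

```text
t: 18.35
ee_pos: [0.5, 0.0763, 0.0662]
tool_rot: [0.438, -0.555, 0.555, -0.438]
force: [0.0, -0.1, -0.2]
grip_width: 0.047
```

```bash
python3 - <<'E'
from h import *
from rig import manip, imaging
s=manip.state(); print(s["ee_pos"],s["force"])
f=imaging.grab_frame("wrist"); np.savez("pics/wrist11.npz",**f); cv2.imwrite("pics/w11.png",f["pixels"])
E
```

```text
[0.49997032 0.07628338 0.06622533] [ 0.01920097 -0.0933435  -0.24479908]
```

View pics/w11.png

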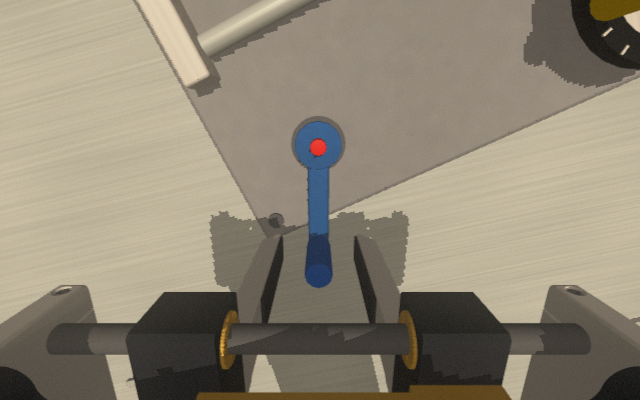

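Call:
drive_tool(targets=[{"offset": [0,0,-0.0045],"twist": [0,0,0]},{"offset": [0,0,-0.0045],"twist": [0,0,0]},{"offset": [0,0,-0.0045],"twist": [0,0,0]},{"offset": [0,0,-0.0045],"twist": [0,0,0]},{"offset": [0,0,-0.0045],"twist": [0,0,0]},{"offset": [0,0,-0.0045],"twist": [0,0,0]},{"offset": [0,0,-0.0045],"twist": [0,0,0]},{"offset": [0,0,-0.0045],"twist": [0,0,0]},{"offset": [0,0,-0.0045],"twist": [0,0,0]},{"offset": [0,0,-0.0045],"twist": [0,0,0]}], grip=1, force=18)

```text
t: 19.65
ee_pos: [0.4979, 0.0767, 0.0658]
tool_rot: [-0.438, 0.555, -0.555, 0.438]
force: [-0.3, 1.1, 0.6]
grip_width: 0.0157
```

```bash
cat > lev.py <<'E'
import sys, numpy as np
from scipy.spatial.transform import Rotation as Ro
from rig import manip
# lev.py a0 a1 n  : arc about pivot, gripper turning with lever. rel to pose on the arc at a0
px,py,r=.5643,.061,.068
a0,a1,n=float(sys.argv[1]),float(sys.argv[2]),int(sys.argv[3])
s=manip.state(); M=Ro.from_quat(s["tool_rot"]).as_matrix()
p=s["ee_pos"]; print("pos",p.round(4),"r",np.hypot(p[0]-px,p[1]-py).round(4),"ang",np.degrees(np.arctan2(p[1]-py,p[0]-px))%360,"F",s["force"].round(2),"w",s["grip_width"].round(4))
a=np.radians(np.degrees(np.arctan2(p[1]-py,p[0]-px))); print("Ftan(against ccw)",-(s["force"][:2]@[-np.sin(a),np.cos(a)]),"Frad",s["force"][:2]@[np.cos(a),np.sin(a)], "toolx ang",np.degrees(np.arctan2(M[1,0],M[0,0])))
P=lambda d: np.array([px+r*np.cos(np.radians(d)),py+r*np.sin(np.radians(d)),0])
for k in range(1,11):
    f=min(k/n,1); d=P(a0+(a1-a0)*f)-P(a0); o=M.T@d/.4
    print("[%.4f, 0, %.4f] tw [0, %.4f, 0]"%(o[0],o[2],-(a1-a0)*f/360))
E
python3 lev.py 166.5 186.5 10
```

```text
Traceback (most recent call last):
  File "lev.py", line 8, in <module>
    p=s["ee_pos"]; print("pos",p.round(4),"r",np.hypot(p[0]-px,p[1]-py).round(4),"ang",np.degrees(np.arctan2(p[1]-py,p[0]-px))%360,"F",s["force"].round(2),"w",s["grip_width"].round(4))
                                                                                                                                                               ^^^^^^^^^^^^^^^^^^^^^
AttributeError: 'float' object has no attribute 'round'
```

```bash
sed -i 's/s\["grip_width"\].round(4)/round(s["grip_width"],4)/' lev.py; python3 lev.py 166.5 193.5 9
```

```text
pos [0.4979 0.0767 0.0658] r 0.0682 ang 166.72266966681045 F [-0.3   1.11  0.64] w 0.0157
Ftan(against ccw) 1.0130607720265017 Frad 0.5483141563345687 toolx ang -103.50056722405522
[0.0089, 0, 0.0002] tw [0, -0.0083, 0]
[0.0178, 0, 0.0009] tw [0, -0.0167, 0]
[0.0266, 0, 0.0021] tw [0, -0.0250, 0]
[0.0353, 0, 0.0037] tw [0, -0.0333, 0]
[0.0440, 0, 0.0058] tw [0, -0.0417, 0]
[0.0525, 0, 0.0083] tw [0, -0.0500, 0]
[0.0609, 0, 0.0113] tw [0, -0.0583, 0]
[0.0691, 0, 0.0147] tw [0, -0.0667, 0]
[0.0772, 0, 0.0185] tw [0, -0.0750, 0]
[0.0772, 0, 0.0185] tw [0, -0.0750, 0]
```

Call:
drive_tool(targets=[{"offset": [0.009,0,0],"twist": [0,-0.008,0]},{"offset": [0.018,0,0.001],"twist": [0,-0.017,0]},{"offset": [0.0265,0,0.002],"twist": [0,-0.025,0]},{"offset": [0.0355,0,0.0035],"twist": [0,-0.033,0]},{"offset": [0.044,0,0.006],"twist": [0,-0.042,0]},{"offset": [0.0525,0,0.0085],"twist": [0,-0.05,0]},{"offset": [0.061,0,0.0115],"twist": [0,-0.058,0]},{"offset": [0.069,0,0.0145],"twist": [0,-0.067,0]},{"offset": [0.077,0,0.0185],"twist": [0,-0.075,0]},{"offset": [0.077,0,0.0185],"twist": [0,-0.075,0]}])

```text
t: 20.9
ee_pos: [0.4981, 0.0447, 0.0659]
tool_rot: [-0.555, 0.438, -0.438, 0.555]
force: [1.6, -0.9, -0.5]
grip_width: 0.0154
```

```bash
python3 lev.py 193.5 197.5 8
```

```text
pos [0.4981 0.0447 0.0659] r 0.0681 ang 193.80711450148107 F [ 1.62 -0.9  -0.52] w 0.0154
Ftan(against ccw) -1.2619970928836097 Frad -1.357794383272311 toolx ang -76.53624440084565
[0.0015, 0, 0.0000] tw [0, -0.0014, 0]
[0.0030, 0, 0.0000] tw [0, -0.0028, 0]
[0.0045, 0, 0.0001] tw [0, -0.0042, 0]
[0.0059, 0, 0.0001] tw [0, -0.0056, 0]
[0.0074, 0, 0.0002] tw [0, -0.0069, 0]
[0.0089, 0, 0.0002] tw [0, -0.0083, 0]
[0.0104, 0, 0.0003] tw [0, -0.0097, 0]
[0.0119, 0, 0.0004] tw [0, -0.0111, 0]
[0.0119, 0, 0.0004] tw [0, -0.0111, 0]
[0.0119, 0, 0.0004] tw [0, -0.0111, 0]
```

Call:
drive_tool(targets=[{"offset": [0.0015,0,0],"twist": [0,-0.0015,0]},{"offset": [0.003,0,0],"twist": [0,-0.003,0]},{"offset": [0.0045,0,0],"twist": [0,-0.004,0]},{"offset": [0.006,0,0],"twist": [0,-0.0055,0]},{"offset": [0.0075,0,0],"twist": [0,-0.007,0]},{"offset": [0.009,0,0],"twist": [0,-0.0085,0]},{"offset": [0.0105,0,0.0005],"twist": [0,-0.0095,0]},{"offset": [0.012,0,0.0005],"twist": [0,-0.011,0]},{"offset": [0.012,0,0.0005],"twist": [0,-0.011,0]},{"offset": [0.012,0,0.0005],"twist": [0,-0.011,0]}])

```text
t: 22.15
ee_pos: [0.4993, 0.0403, 0.0659]
tool_rot: [0.57, -0.418, 0.418, -0.57]
force: [3.3, 2.0, -1.4]
grip_width: 0.0158
```

```bash
python3 lev.py 197.5 201.5 8 | head -2
```

```text
pos [0.4993 0.0403 0.0659] r 0.0682 ang 197.67747037977904 F [ 3.34  2.04 -1.39] w 0.0158
Ftan(against ccw) 0.933924937207137 Frad -3.7986979865926855 toolx ang -72.54479418021563
```

Call:
drive_tool(targets=[{"offset": [0.0015,0,0],"twist": [0,-0.0015,0]},{"offset": [0.003,0,0],"twist": [0,-0.003,0]},{"offset": [0.0045,0,0],"twist": [0,-0.004,0]},{"offset": [0.006,0,0],"twist": [0,-0.0055,0]},{"offset": [0.0075,0,0],"twist": [0,-0.007,0]},{"offset": [0.009,0,0],"twist": [0,-0.0085,0]},{"offset": [0.0105,0,0.0005],"twist": [0,-0.0095,0]},{"offset": [0.012,0,0.0005],"twist": [0,-0.011,0]},{"offset": [0.012,0,0.0005],"twist": [0,-0.011,0]},{"offset": [0.012,0,0.0005],"twist": [0,-0.011,0]}])

```text
t: 23.4
ee_pos: [0.5009, 0.0358, 0.0658]
tool_rot: [0.584, -0.398, 0.398, -0.584]
force: [3.5, 2.5, -3.0]
grip_width: 0.0153
```

```bash
python3 lev.py 201.5 205.5 8 | head -2
```

```text
pos [0.5009 0.0358 0.0658] r 0.0682 ang 201.72305736853 F [ 3.48  2.47 -2.96] w 0.0153
Ftan(against ccw) 1.001084952052686 Frad -4.1500014597417305 toolx ang -68.58609456542861
```

Call:
drive_tool(targets=[{"offset": [0.0015,0,0],"twist": [0,-0.0015,0]},{"offset": [0.003,0,0],"twist": [0,-0.003,0]},{"offset": [0.0045,0,0],"twist": [0,-0.004,0]},{"offset": [0.006,0,0],"twist": [0,-0.0055,0]},{"offset": [0.0075,0,0],"twist": [0,-0.007,0]},{"offset": [0.009,0,0.0005],"twist": [0,-0.0085,0]},{"offset": [0.0105,0,0.001],"twist": [0,-0.0095,0]},{"offset": [0.012,0,0.001],"twist": [0,-0.011,0]},{"offset": [0.012,0,0.001],"twist": [0,-0.011,0]},{"offset": [0.012,0,0.001],"twist": [0,-0.011,0]}])

```text
t: 24.65
ee_pos: [0.5029, 0.0314, 0.0658]
tool_rot: [0.598, -0.378, 0.378, -0.597]
force: [0.6, 1.7, -1.1]
grip_width: 0.0156
```

```bash
python3 lev.py 205.5 209.5 8 | head -2
```

```text
pos [0.5029 0.0314 0.0658] r 0.0682 ang 205.73580788183392 F [ 0.61  1.69 -1.14] w 0.0156
Ftan(against ccw) 1.2531000065249827 Frad -1.2812919724075709 toolx ang -64.62525498685301
```

Call:
drive_tool(targets=[{"offset": [0.0015,0,0],"twist": [0,-0.0015,0]},{"offset": [0.003,0,0],"twist": [0,-0.003,0]},{"offset": [0.0045,0,0],"twist": [0,-0.004,0]},{"offset": [0.006,0,0],"twist": [0,-0.0055,0]},{"offset": [0.0075,0,0],"twist": [0,-0.007,0]},{"offset": [0.009,0,0],"twist": [0,-0.0085,0]},{"offset": [0.0105,0,0.0005],"twist": [0,-0.0095,0]},{"offset": [0.012,0,0.0005],"twist": [0,-0.011,0]},{"offset": [0.012,0,0.0005],"twist": [0,-0.011,0]},{"offset": [0.012,0,0.0005],"twist": [0,-0.011,0]}])

```text
t: 25.9
ee_pos: [0.5052, 0.0272, 0.0658]
tool_rot: [0.61, -0.357, 0.357, -0.61]
force: [-1.0, 1.0, 0.4]
grip_width: 0.0155
```

```bash
python3 lev.py 209.5 213.5 8 | head -2
```

```text
pos [0.5052 0.0272 0.0658] r 0.0681 ang 209.80473139580317 F [-1.    0.96  0.38] w 0.0155
Ftan(against ccw) 1.3313861950795969 Frad 0.39063984790940076 toolx ang -60.66855966452564
```

Call:
drive_tool(targets=[{"offset": [0.0015,0,0],"twist": [0,-0.0015,0]},{"offset": [0.003,0,0],"twist": [0,-0.003,0]},{"offset": [0.0045,0,0],"twist": [0,-0.004,0]},{"offset": [0.006,0,0],"twist": [0,-0.0055,0]},{"offset": [0.0075,0,0],"twist": [0,-0.007,0]},{"offset": [0.009,0,0],"twist": [0,-0.0085,0]},{"offset": [0.0105,0,0.0005],"twist": [0,-0.0095,0]},{"offset": [0.012,0,0.0005],"twist": [0,-0.011,0]},{"offset": [0.012,0,0.0005],"twist": [0,-0.011,0]},{"offset": [0.012,0,0.0005],"twist": [0,-0.011,0]}])

```text
t: 27.15
ee_pos: [0.5078, 0.0231, 0.0658]
tool_rot: [0.622, -0.336, 0.336, -0.622]
force: [-1.2, 0.1, 0.7]
grip_width: 0.0156
```

```bash
python3 lev.py 213.5 217.5 8 | head -2
```

```text
pos [0.5078 0.0231 0.0658] r 0.068 ang 213.83691091293633 F [-1.22  0.1   0.68] w 0.0156
Ftan(against ccw) 0.7664645796295624 Frad 0.9576130381577352 toolx ang -56.70598165599567
```

Call:
drive_tool(targets=[{"offset": [0.0015,0,0],"twist": [0,-0.0015,0]},{"offset": [0.003,0,0],"twist": [0,-0.003,0]},{"offset": [0.0045,0,0],"twist": [0,-0.004,0]},{"offset": [0.006,0,0],"twist": [0,-0.0055,0]},{"offset": [0.0075,0,0],"twist": [0,-0.007,0]},{"offset": [0.009,0,0],"twist": [0,-0.0085,0]},{"offset": [0.0105,0,0.0005],"twist": [0,-0.0095,0]},{"offset": [0.012,0,0.0005],"twist": [0,-0.011,0]},{"offset": [0.012,0,0.0005],"twist": [0,-0.011,0]},{"offset": [0.012,0,0.0005],"twist": [0,-0.011,0]}])

```text
t: 28.4
ee_pos: [0.5106, 0.0192, 0.0659]
tool_rot: [0.634, -0.314, 0.314, -0.633]
force: [-1.9, 1.3, -0.4]
grip_width: 0.0157
```

```bash
python3 lev.py 217.5 221.5 8 | head -2
```

```text
pos [0.5106 0.0192 0.0659] r 0.068 ang 217.90459973647359 F [-1.94  1.29 -0.41] w 0.0157
Ftan(against ccw) 2.2091174359964634 Frad 0.7352542483640923 toolx ang -52.74373102112481
```

Call:
drive_tool(targets=[{"offset": [0.0015,0,0],"twist": [0,-0.0015,0]},{"offset": [0.003,0,0],"twist": [0,-0.003,0]},{"offset": [0.0045,0,0],"twist": [0,-0.004,0]},{"offset": [0.006,0,0],"twist": [0,-0.0055,0]},{"offset": [0.0075,0,0],"twist": [0,-0.007,0]},{"offset": [0.009,0,0],"twist": [0,-0.0085,0]},{"offset": [0.0105,0,0.0005],"twist": [0,-0.0095,0]},{"offset": [0.012,0,0.0005],"twist": [0,-0.011,0]},{"offset": [0.012,0,0.0005],"twist": [0,-0.011,0]},{"offset": [0.012,0,0.0005],"twist": [0,-0.011,0]}])

```text
t: 29.65
ee_pos: [0.5137, 0.0156, 0.0659]
tool_rot: [0.644, -0.292, 0.292, -0.644]
force: [-1.1, 1.4, -0.0]
grip_width: 0.0152
```

```bash
python3 lev.py 221.5 225.5 8 | head -2
```

```text
pos [0.5137 0.0156 0.0659] r 0.068 ang 221.9287943425842 F [-1.09  1.43 -0.04] w 0.0152
Ftan(against ccw) 1.7916261159180513 Frad -0.1411320526530831 toolx ang -48.784129236852564
```

Call:
drive_tool(targets=[{"offset": [0.0015,0,0],"twist": [0,-0.0015,0]},{"offset": [0.003,0,0],"twist": [0,-0.003,0]},{"offset": [0.0045,0,0],"twist": [0,-0.004,0]},{"offset": [0.006,0,0],"twist": [0,-0.0055,0]},{"offset": [0.0075,0,0],"twist": [0,-0.007,0]},{"offset": [0.009,0,0],"twist": [0,-0.0085,0]},{"offset": [0.0105,0,0.0005],"twist": [0,-0.0095,0]},{"offset": [0.012,0,0.0005],"twist": [0,-0.011,0]},{"offset": [0.012,0,0.0005],"twist": [0,-0.011,0]},{"offset": [0.012,0,0.0005],"twist": [0,-0.011,0]}])

```text
t: 30.9
ee_pos: [0.517, 0.0121, 0.0658]
tool_rot: [0.654, -0.27, 0.27, -0.654]
force: [-0.9, 2.8, 0.7]
grip_width: 0.0157
```

```bash
python3 lev.py 225.5 229.5 8 | head -2
```

```text
pos [0.517  0.0121 0.0658] r 0.0681 ang 225.97050220680856 F [-0.94  2.83  0.66] w 0.0157
Ftan(against ccw) 2.641229731099542 Frad -1.3836685905007806 toolx ang -44.82669714283974
```

Call:
drive_tool(targets=[{"offset": [0.0015,0,0],"twist": [0,-0.0015,0]},{"offset": [0.003,0,0],"twist": [0,-0.003,0]},{"offset": [0.0045,0,0],"twist": [0,-0.004,0]},{"offset": [0.006,0,0],"twist": [0,-0.0055,0]},{"offset": [0.0075,0,0],"twist": [0,-0.007,0]},{"offset": [0.009,0,0],"twist": [0,-0.0085,0]},{"offset": [0.0105,0,0.0005],"twist": [0,-0.0095,0]},{"offset": [0.012,0,0.0005],"twist": [0,-0.011,0]},{"offset": [0.012,0,0.0005],"twist": [0,-0.011,0]},{"offset": [0.012,0,0.0005],"twist": [0,-0.011,0]}])

```text
t: 32.15
ee_pos: [0.5206, 0.0089, 0.0658]
tool_rot: [0.663, -0.247, 0.247, -0.663]
force: [0.1, 3.5, -1.1]
grip_width: 0.0159
```

```bash
python3 lev.py 229.5 233.5 8 | head -2
```

```text
pos [0.5206 0.0089 0.0658] r 0.068 ang 230.00435762485654 F [ 0.12  3.55 -1.06] w 0.0159
Ftan(against ccw) 2.1848819496674388 Frad -2.7960885945768785 toolx ang -40.862160905608505
```

Call:
drive_tool(targets=[{"offset": [0.0015,0,0],"twist": [0,-0.0015,0]},{"offset": [0.003,0,0],"twist": [0,-0.003,0]},{"offset": [0.0045,0,0],"twist": [0,-0.004,0]},{"offset": [0.006,0,0],"twist": [0,-0.0055,0]},{"offset": [0.0075,0,0],"twist": [0,-0.007,0]},{"offset": [0.009,0,0],"twist": [0,-0.0085,0]},{"offset": [0.0105,0,0.0005],"twist": [0,-0.0095,0]},{"offset": [0.012,0,0.0005],"twist": [0,-0.011,0]},{"offset": [0.012,0,0.0005],"twist": [0,-0.011,0]},{"offset": [0.012,0,0.0005],"twist": [0,-0.011,0]}])

```text
t: 33.4
ee_pos: [0.5235, 0.0063, 0.0656]
tool_rot: [0.671, -0.224, 0.223, -0.671]
force: [-4.7, 7.0, 0.7]
grip_width: 0.0155
```

```bash
python3 lev.py 233.5 237.5 8 | head -2
```

```text
pos [0.5235 0.0063 0.0656] r 0.0682 ang 233.2872570520203 F [-4.7   7.04  0.73] w 0.0155
Ftan(against ccw) 7.977220442774211 Frad -2.831389202441482 toolx ang -36.86268528256176
```

Call:
drive_tool(targets=[{"offset": [0.001,0,0],"twist": [0,-0.001,0]},{"offset": [0.002,0,0],"twist": [0,-0.002,0]},{"offset": [0.003,0,0],"twist": [0,-0.003,0]},{"offset": [0.003,0,0],"twist": [0,-0.003,0]},{"offset": [0.003,0,0],"twist": [0,-0.003,0]},{"offset": [0.003,0,0],"twist": [0,-0.003,0]},{"offset": [0.003,0,0],"twist": [0,-0.003,0]},{"offset": [0.003,0,0],"twist": [0,-0.003,0]},{"offset": [0.003,0,0],"twist": [0,-0.003,0]},{"offset": [0.003,0,0],"twist": [0,-0.003,0]}])

```text
t: 34.65
ee_pos: [0.5245, 0.0056, 0.0656]
tool_rot: [0.673, -0.218, 0.217, -0.673]
force: [-5.1, 6.4, 1.5]
grip_width: 0.0157
```

```bash
python3 lev.py 234.5 237.5 8 | head -2
```

```text
pos [0.5245 0.0056 0.0656] r 0.0682 ang 234.29300983006948 F [-5.13  6.42  1.53] w 0.0157
Ftan(against ccw) 7.910589650503654 Frad -2.2207312853549452 toolx ang -35.78818127321518
```

```bash
python3 lev.py 234.3 245.3 8 | tail -10
```

```text
[0.0041, 0, 0.0001] tw [0, -0.0038, 0]
[0.0082, 0, 0.0002] tw [0, -0.0076, 0]
[0.0122, 0, 0.0005] tw [0, -0.0115, 0]
[0.0163, 0, 0.0008] tw [0, -0.0153, 0]
[0.0203, 0, 0.0013] tw [0, -0.0191, 0]
[0.0244, 0, 0.0018] tw [0, -0.0229, 0]
[0.0284, 0, 0.0024] tw [0, -0.0267, 0]
[0.0324, 0, 0.0032] tw [0, -0.0306, 0]
[0.0324, 0, 0.0032] tw [0, -0.0306, 0]
[0.0324, 0, 0.0032] tw [0, -0.0306, 0]
```

Call:
drive_tool(targets=[{"offset": [0.004,0,0],"twist": [0,-0.004,0]},{"offset": [0.008,0,0],"twist": [0,-0.0075,0]},{"offset": [0.012,0,0.0005],"twist": [0,-0.0115,0]},{"offset": [0.0165,0,0.001],"twist": [0,-0.0155,0]},{"offset": [0.0205,0,0.0015],"twist": [0,-0.019,0]},{"offset": [0.0245,0,0.002],"twist": [0,-0.023,0]},{"offset": [0.0285,0,0.0025],"twist": [0,-0.0265,0]},{"offset": [0.0325,0,0.003],"twist": [0,-0.0305,0]},{"offset": [0.0325,0,0.003],"twist": [0,-0.0305,0]},{"offset": [0.0325,0,0.003],"twist": [0,-0.0305,0]}])

```text
t: 35.9
ee_pos: [0.5357, -0.001, 0.0656]
tool_rot: [-0.691, 0.153, -0.151, 0.691]
force: [-4.4, 6.1, 0.6]
grip_width: 0.0155
```

```bash
python3 lev.py 245.3 246.3 8 | head -3
python3 - <<'E'
from h import *
from rig import manip, imaging
f=imaging.grab_frame("wrist"); np.savez("pics/wrist12.npz",**f); cv2.imwrite("pics/w12.png",f["pixels"])
E
```

```text
pos [ 0.5357 -0.001   0.0656] r 0.0682 ang 245.22404543253714 F [-4.36  6.13  0.57] w 0.0155
Ftan(against ccw) 6.52829637798521 Frad -3.734722682154816 toolx ang -24.80739512408081
[0.0004, 0, 0.0000] tw [0, -0.0003, 0]
```

View pics/w12.png

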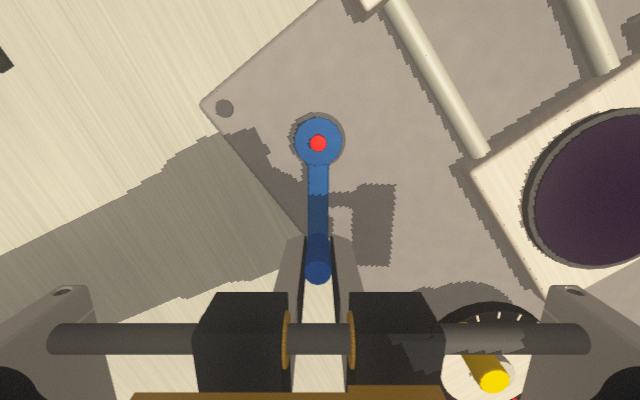

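Call:
drive_tool(targets=[{"offset": [0.001,0,0],"twist": [0,-0.001,0]},{"offset": [0.002,0,0],"twist": [0,-0.002,0]},{"offset": [0.003,0,0],"twist": [0,-0.003,0]},{"offset": [0.003,0,0],"twist": [0,-0.003,0]},{"offset": [0.003,0,0],"twist": [0,-0.003,0]},{"offset": [0.003,0,0],"twist": [0,-0.003,0]},{"offset": [0.003,0,0],"twist": [0,-0.003,0]},{"offset": [0.002,0,0],"twist": [0,-0.003,0]},{"offset": [0.001,0,0],"twist": [0,-0.003,0]},{"offset": [0.001,0,0],"twist": [0,-0.003,0]}])

```text
t: 37.2
ee_pos: [0.5365, -0.0013, 0.0657]
tool_rot: [-0.692, 0.146, -0.145, 0.692]
force: [-2.5, 6.0, -0.8]
grip_width: 0.016
```

```bash
python3 lev.py 245.3 246.3 8 | head -3
```

```text
pos [ 0.5365 -0.0013  0.0657] r 0.0682 ang 245.93635522003444 F [-2.48  6.01 -0.77] w 0.016
Ftan(against ccw) 4.720728358511954 Frad -4.477336272435766 toolx ang -23.732816830972432
[0.0004, 0, -0.0000] tw [0, -0.0003, 0]
```

Call:
drive_tool(targets=[{"offset": [0,0,0],"twist": [0,0,0]},{"offset": [0,0,0],"twist": [0,0,0]},{"offset": [0,0,0],"twist": [0,0,0]},{"offset": [0,0,0],"twist": [0,0,0]},{"offset": [0,-0.05,0],"twist": [0,0,0]},{"offset": [0,-0.15,0],"twist": [0,0,0]},{"offset": [0,-0.27,0],"twist": [0,0,0]},{"offset": [0,-0.4,0],"twist": [0,0,0]},{"offset": [0,-0.45,0],"twist": [0,0,0]},{"offset": [0,-0.45,0],"twist": [0,0,0]}], grip=-0.1)

```text
t: 38.45
ee_pos: [0.5375, -0.0017, 0.2472]
tool_rot: [-0.692, 0.145, -0.147, 0.692]
force: [0.1, 0.2, -0.6]
grip_width: 0.0519
```

```bash
python3 - <<'E'
from h import *
from rig import manip, imaging
s=manip.state(); print(s["ee_pos"],s["force"],s["grip_width"])
f=imaging.grab_frame("wrist"); np.savez("pics/wrist13.npz",**f); cv2.imwrite("pics/w13.png",f["pixels"])
print(blobs(f,(0,120,90),(8,255,255))[0],blobs(f,(100,120,40),(125,255,255))[0])
E
```

```text
[ 0.53751636 -0.0017189   0.24719061] [ 0.1132783   0.15574806 -0.55513083] 0.05192948174511334
[([520, 116, 10, 7, 22], [524.5, 119.0]), ([314, 126, 7, 8, 45], [317.0, 129.2]), ([424, 278, 8, 7, 28], [427.5, 281.0]), ([430, 286, 5, 6, 15], [431.9, 288.9])] [([306, 117, 23, 44, 532], [316.8, 135.5]), ([312, 171, 4, 4, 9], [313.8, 172.3]), ([311, 186, 11, 11, 84], [316.0, 190.6]), ([344, 382, 24, 10, 67], [358.3, 387.4])]
```

View pics/w13.png

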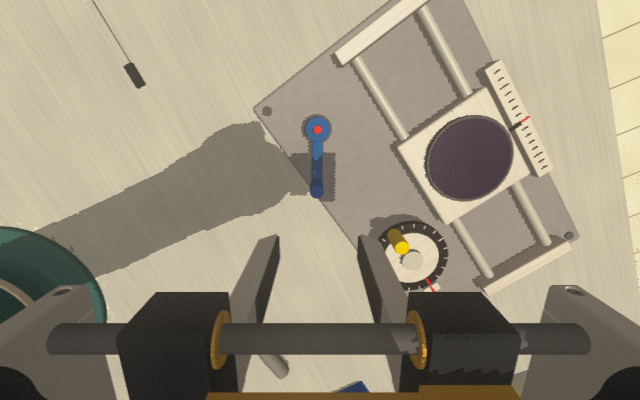

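```bash
python3 - <<'E'
from h import *
f=dict(np.load("pics/wrist13.npz"))
k=ray(f,316,190.6,.1); p=ray(f,317,129.2,.068); d=k-p; print(k,p,np.hypot(*d[:2]),np.degrees(np.arctan2(d[1],d[0]))%360)
m=ray(f,427.5,281,.068); i=ray(f,431.9,288.9,.068); c=np.array([.6115,-.1424]); 
for q in (m,i): e=q[:2]-c; print(q.round(4),np.hypot(*e),np.degrees(np.arctan2(e[1],e[0])))
a=cv2.resize(f["pixels"][95:145,495:545],None,fx=8,fy=8,interpolation=cv2.INTER_NEAREST)
b=cv2.resize(f["pixels"][250:300,400:450],None,fx=8,fy=8,interpolation=cv2.INTER_NEAREST)
cv2.imwrite("pics/w13c.png",np.hstack([a,b]))
E
```

```text
[0.53552716 0.00078018 0.1       ] [0.56361524 0.06154375 0.068     ] 0.06694140055590377 245.1911693949906
[ 0.6211 -0.1866  0.068 ] 0.045275189648611026 -77.78116117681422
[ 0.6229 -0.2011  0.068 ] 0.05979369930853466 -79.02922937528805
```

View pics/w13c.png

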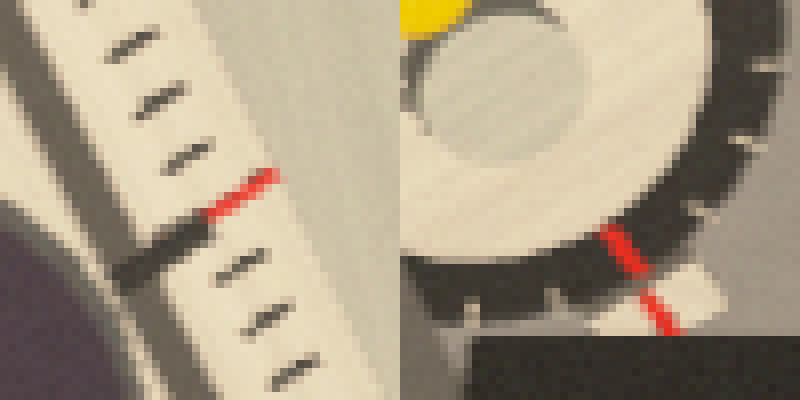

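```bash
python3 - <<'E'
from rig import manip
print(manip.state()["t"], abs(manip.state()["dq"]).max()); print(manip.close_job())
E
```

```text
38.5 0.02263011560484892
the job is handed in; nothing more can be done
None
```

The stage is back on its red line, clamped and let go. I handed the job in at t ≈ 38.5 s, with no verdict reported.

**Setting the stage:** I gripped the crank at 16 N and wound it counter-clockwise until the pointer was about 13 mm past the line on the -y side. I then brought it clockwise through the slack to the index and released it. Crank forces stayed around 6–8 N.

**Clamping:** I gripped the lever at 18 N and swung it counter-clockwise. It bit between 230° and 233° (knob direction, world frame). I pulled it on to about 246°, which puts the knob 15–19 mm past the bite. Then I opened the gripper and lifted clear.

**Last checks (wrist camera after release):**
- **Dial:** the red mark was within about 1.3° of the index, roughly 1 mm at the rim.
- **Pointer:** it was on the red line to within about 0.6 mm. The close-up view taken while I still held the crank showed about 1.2 mm short. That fits parallax from the pointer standing slightly above the line, and two later views from higher up showed much less.
- **Lever:** the camera put it at 245.2°, against 245.9° from the arm, so it stayed put after release.
- **Clamp pin:** I did not measure its drop. From the knob travel it should be about 2.3–2.8 mm.
- **Bystanders:** nothing looked displaced in the last picture, but I did not measure them.

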